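# Fetch the light sensor from behind the reference lamps

### The arm

A 6-joint arm with a two-finger parallel gripper is mounted at the origin on the work surface. World frame = base frame: x ahead of the robot, y to its left, z up, the work surface at z = 0. Lengths are in m, angles in rad, forces in N, time in s.
With the tool pointing down it reaches from about 0.35 to 0.975 m from the base axis. Payload 4.9 kg.
Tool frame: the origin (TCP) lies on the centre line of the jaws, within the pads' length; the fingertips stand 11 mm ahead of it and the grasp point (between the pads) lies 8 mm behind it; z points along the fingers, y is the direction in which the jaws open and shut (so a half turn about z gives the same grasp; the last joint's range is limited). The gripper opens to 85 mm and grips with 20 to 120 N. Pads are 22 mm wide; open, the fingers measure 114 mm over their backs; the gripper's body (76 mm by 85 mm) begins 54 mm behind the grasp point. The pads swing forward as they close: fully open they stand 13 mm farther back than shut.
Start: joints at [-1.408, 0.053, 1.613, -0, 1.476, -0.119], TCP at [0.174, -0.6, 0.242] pointing down, gripper open.
Joint ranges: [-3.01, 3.01], [-1.01, 2.22], [0.06, 2.58], [-1.02, 4.17], [0.09, 2.62], [-3.14, 3.14]. Speed limits (rad/s): [2.57, 2.57, 3.14, 3.14, 3.14, 3.14].

### API

Orientations are given as a rotation vector (axis times angle).
In Python, from station import ctrl gives the robot as it stands.
- The arm moves only by the tool send_rows, never from a script. Its argument "series" is a list of rows, each an object of numbers: "tx", "ty", "tz": the shift along the tool's x, y, z in cm; "wx", "wy", "wz": the turn, a rotation vector about the tool's x, y, z in rad; "jaw": the closure, from 0 (fully open) to 1 (shut). In form: [{"tx": .., "ty": .., "tz": .., "wx": .., "wy": .., "wz": .., "jaw": ..}, ...]. A call has 1 to 5 rows; each row shifts and turns the pose as measured when the row begins, along the tool's axes as they then stand; what a row does not reach is not made up. A row lasts 1/8 s, in which the tool goes at most 62.5 mm and 10.7 degrees, less where a joint would pass 70% of its speed; a pose out of reach is approached as far as the arm can. A call is refused whole if a number of a shift passes 6.25 or a number of a turn 0.188, either way. A call with a gripper value outside its range is refused whole. The fingers move at their own pace and stop on an object; "squeeze" is the grip in N (left out, the last holds). Time passes only in rows, so rows that do not move let the fingers close. It gives the time, the measured TCP pose, the force and the opening at its end, in the units of the state.
- ctrl.get_obs(): the state, without advancing time (a new reading comes with each control period).
- ctrl.get_image(name): name is "scene" or "top" or "wrist"; returns the picture (480x640x3 uint8, red, green, blue); there is no depth.
- ctrl.camera_info(name): a dict with "mtx" (3x3 intrinsics, pixels), "R" (3x3) and "t" (3): a world point X has camera coordinates R X + t. Camera axes: x right, y down, z forward; pixel columns grow to the right and rows downward; lengths in m; the calibration is good to about 2 mm. A picture is of the moment at which its call begins: read the wrist's pose just before it. camera_info takes no time and is no camera call; for the wrist camera it gives the pose at the moment of the call.
- ctrl.finish_job(): hands the job in, once; it reports no verdict.
The state is a dict: "t": time; "q": joint angles; "dq": joint speeds; "effort": joint torques, N m; "tool_pos": TCP position; "tool_rot": TCP orientation; "contact_force": force on the tool from outside, world axes, zero at the start; "wrist_torque": the same for the moment, N m; "opening": finger opening in m.
Only numpy, scipy, OpenCV 4.12 (cv2) and the standard library are available. Lean on these libraries where they do the work, as an engineer would, in place of code of your own. Each camera call takes 0.05 s, during which the arm holds its last target.

### The job

Clear the red, blue and yellow reference lamps into the grey tray, all three standing upright together, leaving the black light sensor where it is until the way is clear. Then set the sensor upright in the middle of the white disc of the test plate, and only once it stands there put each lamp back upright in the middle of the disc of its own colour. Never tip a lamp over and leave the small brass weight where it is.

Things in the scene. Friction and masses are not known exactly. Their poses are not given: they have to be found in the camera images.
- lamp_red_mid (a point): red reference lamp, loose: upright red cylinder 44 mm in diameter, 84 mm high, with a white dome 22 mm wide and 8 mm high on top (92 mm in all), about 0.22 kg. Point: on its axis, 46 mm above its underside; z along the axis. Starts on the red disc; the lamps stand in an arc about 84 mm apart, so grip it high (62 to 70 mm above its underside) to clear its neighbours; any yaw.
- lamp_blue_mid (a point): blue reference lamp, loose: upright blue cylinder 44 mm in diameter, 84 mm high, with a white dome 22 mm wide and 8 mm high on top (92 mm in all), about 0.22 kg. Point: on its axis, 46 mm above its underside; z along the axis. Starts on the blue disc; the lamps stand in an arc about 84 mm apart, so grip it high (62 to 70 mm above its underside) to clear its neighbours; any yaw.
- lamp_yellow_mid (a point): yellow reference lamp, loose: upright yellow cylinder 44 mm in diameter, 84 mm high, with a white dome 22 mm wide and 8 mm high on top (92 mm in all), about 0.22 kg. Point: on its axis, 46 mm above its underside; z along the axis. Starts on the yellow disc; the lamps stand in an arc about 84 mm apart, so grip it high (62 to 70 mm above its underside) to clear its neighbours; any yaw.
- sensor_mid (a point): light sensor head, loose: black upright puck 50 mm in diameter, 40 mm tall, white window (28 mm) on top, about 0.12 kg. Point: on its axis, 20 mm above its underside; z along the axis. Starts on the grey-green mat (top 2 mm above the table), behind the arc of lamps, about 78 mm from each, too low to grip between them. Grip it 20 to 30 mm above its underside.
- pad_red: red disc, 66 mm in diameter, 3 mm thick, fixed on the 2 mm thick grey-green mat: the place of the red lamp. Origin at the centre of its underside; its top is 3 mm above that.
- pad_blue: blue disc, 66 mm in diameter, 3 mm thick, fixed on the 2 mm thick grey-green mat: the place of the blue lamp. Origin at the centre of its underside; its top is 3 mm above that.
- pad_yellow: yellow disc, 66 mm in diameter, 3 mm thick, fixed on the 2 mm thick grey-green mat: the place of the yellow lamp. Origin at the centre of its underside; its top is 3 mm above that.
- tray: shallow grey plastic tray to the left or right, fixed: 300 mm along its x, 130 mm along its y, walls 5 mm thick, 15 mm high. Origin at the centre of its underside, on the table; floor 5 mm above that. Takes the lamps in a row along x, e.g. at -88, 0 and 88 mm. Nothing but the lamps stands higher than 60 mm between or on tray, mat and test plate.
- seat: test plate on the other side from the tray, fixed: dark steel plate 120 x 110 mm with a round white disc 72 mm in diameter. Origin on the disc's axis at the plate's underside, on the table; the disc's top is 6 mm above it. A green terminal block (24 mm high) lies 52 to 68 mm from the disc's centre along the plate's x.
- weight_mid (a point): small brass weight, loose, a bystander: 28 mm in diameter, 31 mm tall, on the near left corner of the grey-green mat. Point: on its axis, 15 mm above its underside. On the mat's near right corner is a fixed grey terminal box, 36 x 30 mm, 34 mm high.

How it is judged:
On the way, in this order (a step that is already met when the one before it is completed fails the run):
1. the three lamps stand upright in the tray together, and the sensor has not been shifted by more than 20 mm (x of lamp_red_mid in the frame of tray between -0.13 and 0.13 m and y of lamp_red_mid in the frame of tray between -0.045 and 0.045 m and z of each of lamp_red_mid, lamp_blue_mid, lamp_yellow_mid in the frame of tray below 0.058 m and angle between each of lamp_red_mid, lamp_blue_mid, lamp_yellow_mid's own z axis and vertical below 0.15 rad and x of lamp_blue_mid in the frame of tray between -0.13 and 0.13 m and y of lamp_blue_mid in the frame of tray between -0.045 and 0.045 m and x of lamp_yellow_mid in the frame of tray between -0.13 and 0.13 m and y of lamp_yellow_mid in the frame of tray between -0.045 and 0.045 m and distance of sensor_mid from where it was at the start of the episode below 0.02 m), for 0.2 s.
2. the sensor stands on the white disc while all three lamps still stand in the tray (x of lamp_red_mid in the frame of tray between -0.13 and 0.13 m and y of lamp_red_mid in the frame of tray between -0.045 and 0.045 m and z of each of lamp_red_mid, lamp_blue_mid, lamp_yellow_mid in the frame of tray below 0.058 m and angle between each of lamp_red_mid, lamp_blue_mid, lamp_yellow_mid's own z axis and vertical below 0.15 rad and x of lamp_blue_mid in the frame of tray between -0.13 and 0.13 m and y of lamp_blue_mid in the frame of tray between -0.045 and 0.045 m and x of lamp_yellow_mid in the frame of tray between -0.13 and 0.13 m and y of lamp_yellow_mid in the frame of tray between -0.045 and 0.045 m and horizontal distance between sensor_mid and seat below 0.013 m and z of sensor_mid in the frame of seat below 0.032 m and angle between sensor_mid's own z axis and vertical below 0.1 rad and linear speed of sensor below 0.02 m/s), for 0.2 s.
At the end, for the whole second after the job is handed in: The sensor stands upright on the white disc within 13 mm of its centre, and each lamp stands upright on the disc of its own colour within 13 mm of its centre, all at rest (horizontal distance between sensor_mid and seat below 0.013 m and z of sensor_mid in the frame of seat below 0.032 m and angle between each of sensor_mid, lamp_red_mid, lamp_blue_mid, lamp_yellow_mid's own z axis and vertical below 0.1 rad and linear speed of each of sensor, lamp_red, lamp_blue, lamp_yellow below 0.02 m/s and horizontal distance between lamp_red_mid and pad_red below 0.013 m and z of lamp_red_mid in the frame of pad_red below 0.055 m and horizontal distance between lamp_blue_mid and pad_blue below 0.013 m and z of lamp_blue_mid in the frame of pad_blue below 0.055 m and horizontal distance between lamp_yellow_mid and pad_yellow below 0.013 m and z of lamp_yellow_mid in the frame of pad_yellow below 0.055 m); the robot touches nothing.
It fails at once if a lamp is tipped by more than 0.8 rad (angle between any of lamp_red_mid, lamp_blue_mid, lamp_yellow_mid's own z axis and vertical above 0.8 rad).
It fails at once if the brass weight is shifted by more than 20 mm (distance of weight_mid from where it was at the start of the episode above 0.02 m).
It also fails if it takes over 147 s, if anything falls off the work surface, if the arm or the gripper's body presses on something with over 40 N, if the wrist force passes 120 N, or if a joint passes its speed limit or range.

## Working session

There is one attempt and no reset: what is moved stays moved. The work goes in short steps, Python scripts to look and compute and a tool call to move; the robot and the scene stay as the last step left them, time stands still between calls to the robot, and variables do not carry over. Pictures are saved under pics/ and viewed, and the job is handed in when it is done.

Besides the shell and the picture viewer there is one more tool, called after ">>>" as name([rows], argument=value, ...), one row to a line, values as JSON. send_rows: Moves the arm, as the interface text tells. Its arguments: {"type":"object","properties":{"series":{"type":"array"},"squeeze":{"type":"number"}},"required":["series"]}

```bash
ls; mkdir -p pics; python3 - <<'E'
from station import ctrl
import cv2
o=ctrl.get_obs()
for k,v in o.items(): print(k,v)
for n in ("scene","top"):
    c=ctrl.camera_info(n); print(n,c)
    cv2.imwrite(f"pics/{n}0.png",ctrl.get_image(n)[:,:,::-1])
E
```

```text
pics
t 0.0
q [-1.40803455e+00  5.33363313e-02  1.61427993e+00 -2.87792441e-05
  1.47601579e+00 -1.19020914e-01]
dq [-9.01733658e-04 -8.04674359e-04  6.89419236e-05 -2.49709185e-03
 -1.07663284e-03  5.44478654e-04]
effort [ 9.46011933e-04 -3.93679047e+01 -3.70179069e+01  6.44507978e-06
  7.11264423e-03 -5.36170489e-06]
tool_pos [ 0.17367531 -0.59976032  0.24108414]
tool_rot [-3.10844461e+00 -4.40878352e-01  1.14969572e-04]
contact_force [-0.43295998  0.11148563 -0.31126217]
wrist_torque [-0.04130514  0.00880584  0.00916091]
opening 0.08550499473069201
scene {'mtx': array([[592.43119814,   0.        , 308.34133508],
       [  0.        , 592.43119814, 235.82960224],
       [  0.        ,   0.        ,   1.        ]]), 'R': array([[-9.01079407e-01,  4.33653445e-01,  7.69787234e-04],
       [ 2.28491740e-01,  4.76285425e-01, -8.49084047e-01],
       [-3.68574861e-01, -7.64916259e-01, -5.28257218e-01]]), 't': array([ 0.50346321, -0.06769504,  1.23423472])}
top {'mtx': array([[594.38447897,   0.        , 317.53540893],
       [  0.        , 594.38447897, 252.84966427],
       [  0.        ,   0.        ,   1.        ]]), 'R': array([[-0.02783723, -0.99957917,  0.00815894],
       [-0.99195311,  0.02661454, -0.12377676],
       [ 0.12350752, -0.01153889, -0.99227655]]), 't': array([0.01493198, 0.57318415, 1.09358488])}
```

View pics/top0.png

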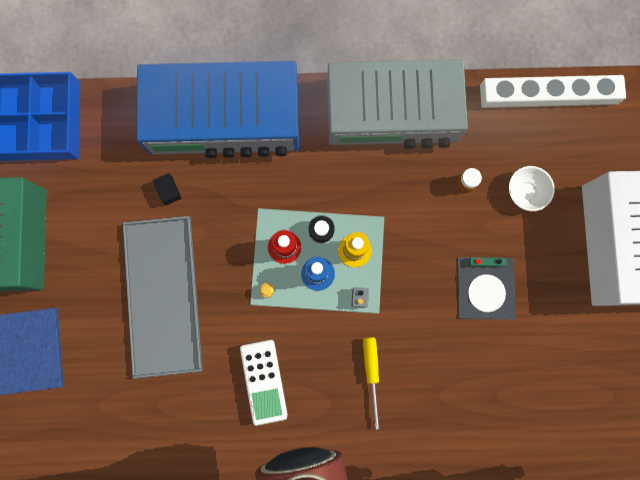

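View pics/scene0.png

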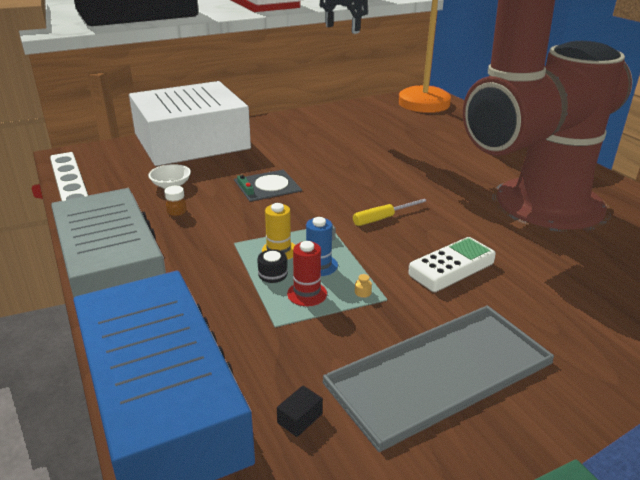

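Top view: the red lamp's dome is at about (284,241), blue (317,268), yellow (358,243) and the sensor window (321,229). The seat disc is at (487,293) and its terminal block lies on the far side. The tray's corners are near (123,222), (190,217), (201,370) and (133,377), and the brass weight is at (266,290). Next I'll measure these.

```bash
cat > h.py <<'E'
import numpy as np, cv2
from station import ctrl
def ray(c,u,v,z):
    d=np.linalg.inv(c["mtx"])@np.array([u,v,1.]); R=c["R"];C=-R.T@c["t"]; d=R.T@d
    return C+d*(z-C[2])/d[2]
def proj(c,X):
    p=c["mtx"]@(c["R"]@np.asarray(X,float)+c["t"]); return p[:2]/p[2]
def blob(mask,near,rad=25):
    n,l,s,ce=cv2.connectedComponentsWithStats(mask.astype(np.uint8))
    b=[(np.hypot(*(ce[i]-near)),i) for i in range(1,n) if s[i,4]>15]
    b=[x for x in b if x[0]<rad]
    if not b: return None
    i=min(b)[1]; return ce[i],s[i,4]
def white(im):
    m=im.astype(int); return (m.min(2)>185)&(m.max(2)-m.min(2)<40)
E
python3 - <<'E'
from h import *
im={n:cv2.imread(f"pics/{n}0.png") for n in("top","scene")}
near={"top":dict(red=(284,241),blue=(317,268),yellow=(358,243),sensor=(321,229),seat=(487,293)),
"scene":dict(red=(307,246),blue=(319,222),yellow=(278,208),sensor=(272,257),seat=(271,183))}
z=dict(red=.094,blue=.094,yellow=.094,sensor=.042,seat=.006)
for n in near:
    c=ctrl.camera_info(n)
    for k,p in near[n].items():
        b=blob(white(im[n]),p)
        if b: print(n,k,b[0].round(1),b[1],ray(c,*b[0],z[k]).round(4))
c=ctrl.camera_info("top")
print("pads as seen, top crop")
cr=im["top"][190:330,235:400]; cv2.imwrite("pics/crop0.png",cv2.resize(cr,None,fx=4.5,fy=4,interpolation=cv2.INTER_CUBIC))
cr=im["top"][205:390,110:215]; cv2.imwrite("pics/crop1.png",cv2.resize(cr,None,fx=3,fy=3,interpolation=cv2.INTER_CUBIC))
cr=im["top"][245:330,445:530]; cv2.imwrite("pics/crop2.png",cv2.resize(cr,None,fx=5,fy=5,interpolation=cv2.INTER_CUBIC))
E
```

```text
top red [283.2 240.5] 104 [0.5902 0.0613 0.094 ]
top blue [316.7 267.6] 107 [0.5395 0.0021 0.094 ]
top yellow [357.2 242.5] 99 [ 0.5829 -0.0721  0.094 ]
top sensor [321.2 227.4] 165 [ 0.621  -0.0089  0.042 ]
top seat [486.7 292.8] 1086 [ 0.4902 -0.3266  0.006 ]
scene red [306.4 244.5] 82 [0.5889 0.0556 0.094 ]
scene blue [318.4 220. ] 69 [ 0.5383 -0.0039  0.094 ]
scene yellow [276.9 206. ] 62 [ 0.5818 -0.0784  0.094 ]
scene sensor [271.6 255.5] 130 [ 0.6213 -0.0119  0.042 ]
scene seat [271.2 182.1] 394 [ 0.4905 -0.3304  0.006 ]
pads as seen, top crop
```

View pics/crop0.png

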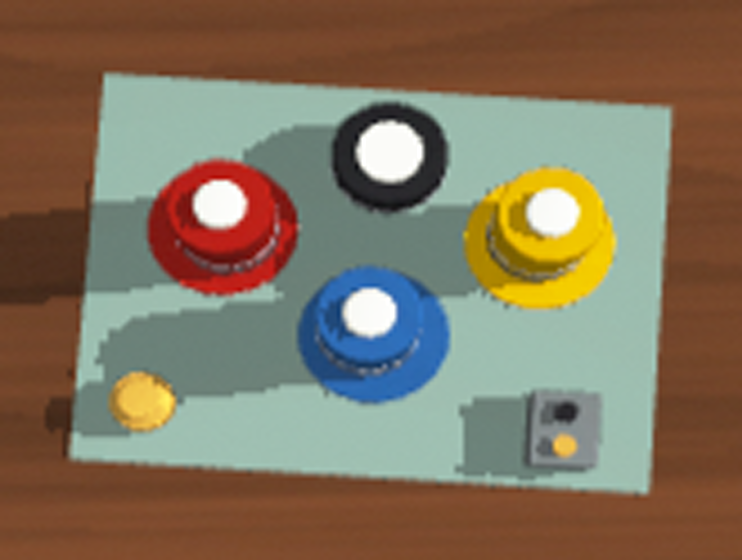

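View pics/crop1.png

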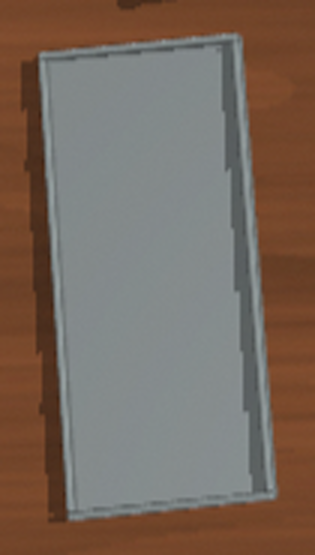

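View pics/crop2.png

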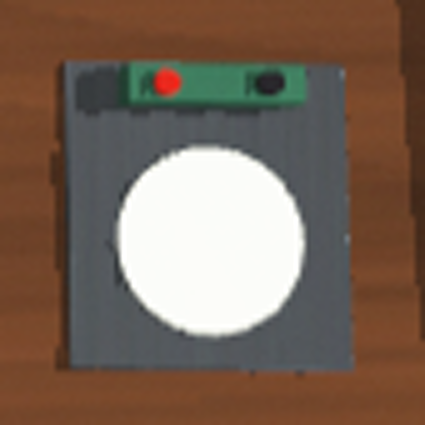

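```bash
python3 - <<'E'
from h import *
c=ctrl.camera_info("top")
P=[ray(c,u,v,.015) for u,v in[(124,223.3),(189.3,217.3),(201.3,370.3),(134,377.7)]]
P=np.array(P);print(P.round(4)); m=P.mean(0);print("c",m.round(4))
for a,b in((0,1),(1,2),(2,3),(3,0)):print(np.linalg.norm(P[a]-P[b]))
d=(P[0]+P[1]-P[2]-P[3]);d/=np.linalg.norm(d);print(d, np.arctan2(d[1],d[0]))
for s in(-.088,0,.088):print((m+s*d).round(4))
print("weight",ray(c,266.6,290,.02))
E
```

```text
[[0.6438 0.373  0.015 ]
 [0.6523 0.2465 0.015 ]
 [0.3588 0.2243 0.015 ]
 [0.3487 0.3506 0.015 ]]
c [0.5009 0.2986 0.015 ]
0.1268040205215579
0.2943542673692405
0.12676362683412606
0.2959613756676176
[0.99714085 0.07556541 0.        ] 0.0756375107682686
[0.4131 0.2919 0.015 ]
[0.5009 0.2986 0.015 ]
[0.5886 0.3052 0.015 ]
weight [0.50645086 0.09831478 0.02      ]
```

>>> send_rows([
  {"tx": 4,"ty": -5,"tz": -2,"wz": 0.14,"jaw": 0},
  {"tx": 5,"ty": -5,"tz": -2,"wz": 0.14,"jaw": 0},
  {"tx": 5,"ty": -5,"tz": -1,"jaw": 0},
  {"tx": 5,"ty": -5,"jaw": 0},
  {"tx": 5,"ty": -5,"jaw": 0},
])

```text
invalid input at $.series[0]: expected keys tx, ty, tz, wx, wy, wz, jaw
```

>>> send_rows([
  {"tx": 4,"ty": -5,"tz": -2,"wx": 0,"wy": 0,"wz": 0.14,"jaw": 0},
  {"tx": 5,"ty": -5,"tz": -2,"wx": 0,"wy": 0,"wz": 0.14,"jaw": 0},
  {"tx": 5,"ty": -5,"tz": -1,"wx": 0,"wy": 0,"wz": 0,"jaw": 0},
  {"tx": 5,"ty": -5,"tz": 0,"wx": 0,"wy": 0,"wz": 0,"jaw": 0},
  {"tx": 5,"ty": -5,"tz": 0,"wx": 0,"wy": 0,"wz": 0,"jaw": 0},
])

```text
t: 0.72
tool_pos: [0.3667, -0.3629, 0.2841]
tool_rot: [-3.132, 0.026, 0.002]
contact_force: [-0.2, -0.2, 0.2]
opening: 0.0853
```

>>> send_rows([
  {"tx": 3,"ty": -6,"tz": -1,"wx": 0,"wy": 0,"wz": -0.016,"jaw": 0},
  {"tx": 3,"ty": -6,"tz": 0,"wx": 0,"wy": 0,"wz": 0,"jaw": 0},
  {"tx": 3,"ty": -6,"tz": 0,"wx": 0,"wy": 0,"wz": 0,"jaw": 0},
  {"tx": 3,"ty": -6,"tz": 0,"wx": 0,"wy": 0,"wz": 0,"jaw": 0},
  {"tx": 3,"ty": -6,"tz": 0,"wx": 0,"wy": 0,"wz": 0,"jaw": 0},
])

```text
t: 1.35
tool_pos: [0.5056, -0.0837, 0.294]
tool_rot: [-3.131, 0.001, 0.002]
contact_force: [0.2, -0.7, 0.5]
opening: 0.0857
```

>>> send_rows([
  {"tx": 1.5,"ty": -3,"tz": 0,"wx": 0,"wy": 0,"wz": 0,"jaw": 0},
  {"tx": 1.5,"ty": -3,"tz": 0,"wx": 0,"wy": 0,"wz": 0,"jaw": 0},
  {"tx": 0,"ty": 0,"tz": 0,"wx": 0,"wy": 0,"wz": 0,"jaw": 0},
])

```text
t: 1.72
tool_pos: [0.5363, -0.0175, 0.2928]
tool_rot: [-3.13, -0.011, 0.007]
contact_force: [-0.3, -0.5, -0.9]
opening: 0.0853
```

```bash
python3 - <<'E'
from h import *
c=ctrl.camera_info("wrist");im=ctrl.get_image("wrist")[:,:,::-1]
o=ctrl.get_obs();print(o["tool_pos"],o["tool_rot"])
cv2.imwrite("pics/w0.png",im);np.savez("w0.npz",**c)
print(c, -c["R"].T@c["t"])
for n,p in dict(red=(.5902,.0593,.094),blue=(.5395,0,.094),yellow=(.5829,-.0741,.094),sensor=(.621,-.01,.042)).items():print(n,proj(c,p))
E
```

```text
[ 0.53596795 -0.01841669  0.29272887] [-3.13076306 -0.00849907  0.00715577]
{'mtx': array([[412.41624487,   0.        , 310.7995454 ],
       [  0.        , 412.41624487, 233.09721715],
       [  0.        ,   0.        ,   1.        ]]), 'R': array([[ 0.00763547, -0.99990685, -0.01131325],
       [-0.95328839, -0.01069496,  0.30187227],
       [-0.30196514,  0.00847985, -0.95328125]]), 't': array([-0.01886108,  0.45542648,  0.59015487])} [ 0.61250299 -0.01899298  0.42488957]
red [215.35389273 131.58341908]
blue [291.49380602 195.84618428]
yellow [385.43786793 142.59704536]
sensor [305.57136934  92.27730923]
```

View pics/w0.png

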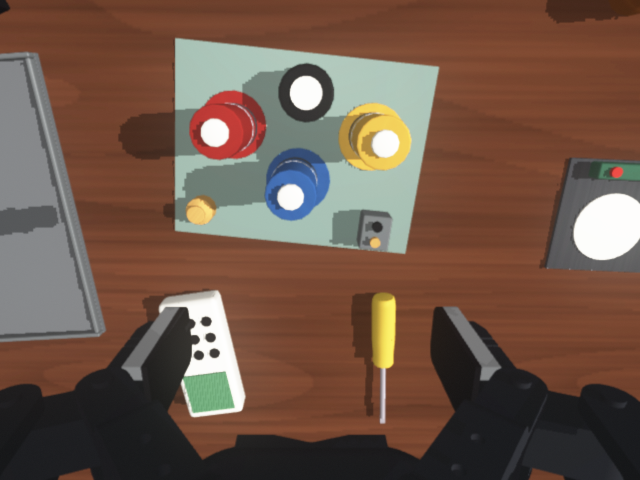

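```bash
python3 - <<'E'
from h import *
c=dict(np.load("w0.npz"));im=cv2.imread("pics/w0.png")
for n,p,z in(("red",(215,132),.094),("blue",(291,197),.094),("yellow",(386,143),.094),("sensor",(306,92),.042),("seat",(607,227),.006)):
    b=blob(white(im),p); print(n,b[0],ray(c,*b[0],z).round(4))
print(ray(c,201,211,.02))
E
```

```text
red [214.32119205 132.21192053] [0.5897 0.0601 0.094 ]
blue [290.25806452 196.86148008] [0.5386 0.001  0.094 ]
yellow [385.10544815 143.32161687] [ 0.5823 -0.0739  0.094 ]
sensor [305.6265896   92.48092486] [ 0.6208 -0.01    0.042 ]
seat [607.89314059 226.50141723] [ 0.4906 -0.3275  0.006 ]
[0.5065423  0.09632783 0.02      ]
```

>>> send_rows([
  {"tx": 1.8,"ty": -2.6,"tz": 5,"wx": -0.011,"wy": 0,"wz": 0,"jaw": 0},
  {"tx": 1.8,"ty": -2.6,"tz": 5,"wx": 0,"wy": 0,"wz": 0,"jaw": 0},
  {"tx": 1.8,"ty": -2.6,"tz": 4,"wx": 0,"wy": 0,"wz": 0,"jaw": 0},
  {"tx": 0,"ty": 0,"tz": 0,"wx": 0,"wy": 0,"wz": 0,"jaw": 0},
])

```text
t: 2.28
tool_pos: [0.5904, 0.0567, 0.1501]
tool_rot: [3.137, -0.001, -0.003]
contact_force: [-1.1, -0.2, 0.1]
opening: 0.0853
```

>>> send_rows([
  {"tx": 0,"ty": -0.35,"tz": 3,"wx": 0,"wy": 0,"wz": 0,"jaw": 0},
  {"tx": 0,"ty": 0,"tz": 3,"wx": 0,"wy": 0,"wz": 0,"jaw": 0},
  {"tx": 0,"ty": 0,"tz": 2.6,"wx": 0,"wy": 0,"wz": 0,"jaw": 0},
  {"tx": 0,"ty": 0,"tz": 0,"wx": 0,"wy": 0,"wz": 0,"jaw": 0},
])

```text
t: 2.78
tool_pos: [0.5928, 0.0535, 0.0681]
tool_rot: [3.135, -0.01, 0.009]
contact_force: [0.0, -0.5, -0.4]
opening: 0.0853
```

>>> send_rows([
  {"tx": 0,"ty": 0,"tz": 0,"wx": 0,"wy": 0,"wz": 0,"jaw": 0.3},
  {"tx": 0,"ty": 0,"tz": 0,"wx": 0,"wy": 0,"wz": 0,"jaw": 0.6},
  {"tx": 0,"ty": 0,"tz": 0,"wx": 0,"wy": 0,"wz": 0,"jaw": 1},
  {"tx": 0,"ty": 0,"tz": 0,"wx": 0,"wy": 0,"wz": 0,"jaw": 1},
  {"tx": 0,"ty": 0,"tz": 0,"wx": 0,"wy": 0,"wz": 0,"jaw": 1},
], squeeze=40)

```text
t: 3.4
tool_pos: [0.5955, 0.052, 0.0737]
tool_rot: [3.134, -0.013, 0.021]
contact_force: [-0.3, 0.6, -3.1]
opening: 0.044
```

>>> send_rows([
  {"tx": 0,"ty": 0,"tz": -2,"wx": 0,"wy": 0,"wz": 0,"jaw": 1},
  {"tx": 0,"ty": 0,"tz": -3,"wx": 0,"wy": 0,"wz": 0,"jaw": 1},
  {"tx": 0,"ty": 0,"tz": -4,"wx": 0,"wy": 0,"wz": 0,"jaw": 1},
  {"tx": 0,"ty": 0,"tz": -3,"wx": 0,"wy": 0,"wz": 0,"jaw": 1},
  {"tx": 0,"ty": 0,"tz": 0,"wx": 0,"wy": 0,"wz": 0,"jaw": 1},
])

```text
t: 4.03
tool_pos: [0.5937, 0.0532, 0.201]
tool_rot: [3.134, -0.012, 0.023]
contact_force: [0.0, 0.7, -2.4]
opening: 0.044
```

```bash
cat > pose.py <<'E'
from h import *
from scipy.spatial.transform import Rotation as Ro
import sys
def step(tx,ty,tz,yaw=0):
    "tool-frame total shift (cm) and turn to reach a world target, tool straight down"
    o=ctrl.get_obs();R=Ro.from_rotvec(o["tool_rot"]);p=o["tool_pos"]
    d=R.inv().apply(np.array([tx,ty,tz])-p)*100
    Rt=Ro.from_euler("z",yaw)*Ro.from_rotvec([np.pi,0,0])
    w=(R.inv()*Rt).as_rotvec()
    print("t",round(o["t"],2),"pos",p.round(4),"shift cm",d.round(2),"turn",w.round(3),"open",round(o["opening"],4),"q",o["q"].round(2))
if __name__=="__main__": step(*map(float,sys.argv[1:]))
E
python3 pose.py .5886 .3052 .19; python3 - <<'E'
from h import *
cv2.imwrite("pics/s1.png",ctrl.get_image("scene")[:,:,::-1])
E
```

```text
t 4.03 pos [0.5937 0.0532 0.201 ] shift cm [ -0.71 -25.2    0.89] turn [ 0.008 -0.014 -0.007] open 0.044 q [-0.03  0.    1.73 -0.01  1.39  1.55]
```

View pics/s1.png

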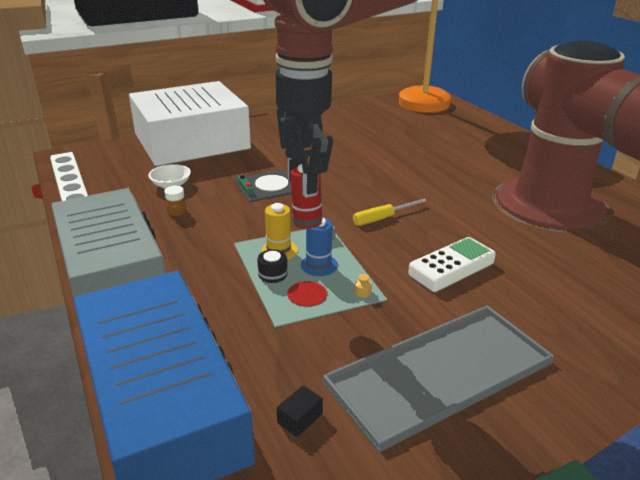

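The red lamp is held upright at about (305,197) and its disc at (308,294) is bare, so I'll carry it to the tray.

>>> send_rows([
  {"tx": -0.2,"ty": -4,"tz": 0,"wx": 0.008,"wy": -0.014,"wz": -0.007,"jaw": 1},
  {"tx": -0.1,"ty": -5,"tz": 0,"wx": 0,"wy": 0,"wz": 0,"jaw": 1},
  {"tx": -0.1,"ty": -6,"tz": 0,"wx": 0,"wy": 0,"wz": 0,"jaw": 1},
  {"tx": -0.1,"ty": -6,"tz": 0,"wx": 0,"wy": 0,"wz": 0,"jaw": 1},
  {"tx": 0,"ty": -4,"tz": 0,"wx": 0,"wy": 0,"wz": 0,"jaw": 1},
])

```text
t: 4.7
tool_pos: [0.5844, 0.3058, 0.1878]
tool_rot: [3.137, -0.011, -0.027]
contact_force: [0.5, -1.0, -2.0]
opening: 0.0442
```

>>> send_rows([
  {"tx": 0,"ty": -0.5,"tz": 0,"wx": 0,"wy": 0,"wz": 0,"jaw": 1},
  {"tx": 0,"ty": 0,"tz": 0,"wx": 0,"wy": 0,"wz": 0,"jaw": 1},
])

```text
t: 4.95
tool_pos: [0.5819, 0.3125, 0.1832]
tool_rot: [3.134, -0.005, -0.037]
contact_force: [0.1, -1.5, -2.8]
opening: 0.0441
```

```bash
python3 pose.py .5886 .3052 .076
```

```text
t 4.95 pos [0.5819 0.3125 0.1832] shift cm [ 0.92  0.66 10.7 ] turn [ 0.007  0.023 -0.003] open 0.0441 q [0.38 0.19 1.56 0.   1.41 1.95]
```

>>> send_rows([
  {"tx": 0.5,"ty": 0.4,"tz": 3,"wx": 0.007,"wy": 0.023,"wz": 0,"jaw": 1},
  {"tx": 0.3,"ty": 0.2,"tz": 3,"wx": 0,"wy": 0,"wz": 0,"jaw": 1},
  {"tx": 0.1,"ty": 0,"tz": 3,"wx": 0,"wy": 0,"wz": 0,"jaw": 1},
  {"tx": 0,"ty": 0,"tz": 0,"wx": 0,"wy": 0,"wz": 0,"jaw": 1},
])

```text
t: 5.45
tool_pos: [0.5901, 0.2996, 0.0886]
tool_rot: [3.138, -0.014, -0.005]
contact_force: [-0.5, 0.3, -2.8]
opening: 0.0442
```

```bash
python3 pose.py .5886 .3052 .073
```

```text
t 5.45 pos [0.5901 0.2996 0.0886] shift cm [-0.15 -0.57  1.56] turn [ 0.003  0.003 -0.009] open 0.0442 q [ 0.36  0.27  1.64 -0.    1.24  1.94]
```

>>> send_rows([
  {"tx": -0.1,"ty": -0.5,"tz": 0.8,"wx": 0,"wy": 0,"wz": -0.009,"jaw": 1},
  {"tx": 0,"ty": -0.1,"tz": 0.4,"wx": 0,"wy": 0,"wz": 0,"jaw": 1},
  {"tx": 0,"ty": 0,"tz": 0.2,"wx": 0,"wy": 0,"wz": 0,"jaw": 1},
  {"tx": 0,"ty": 0,"tz": 0.1,"wx": 0,"wy": 0,"wz": 0,"jaw": 1},
])

```text
t: 5.95
tool_pos: [0.5917, 0.3055, 0.0773]
tool_rot: [3.141, -0.002, 0.005]
contact_force: [-0.2, -0.3, -3.5]
opening: 0.0437
```

```bash
python3 pose.py .5886 .3052 .073
```

```text
t 5.95 pos [0.5917 0.3055 0.0773] shift cm [-0.31  0.03  0.42] turn [ 0.001 -0.003 -0.001] open 0.0437 q [ 0.37  0.29  1.63 -0.    1.22  1.94]
```

>>> send_rows([
  {"tx": 0,"ty": 0,"tz": 0.3,"wx": 0,"wy": 0,"wz": 0,"jaw": 1},
  {"tx": 0,"ty": 0,"tz": 0.2,"wx": 0,"wy": 0,"wz": 0,"jaw": 1},
])

```text
t: 6.2
tool_pos: [0.5925, 0.3059, 0.0734]
tool_rot: [3.141, -0.001, 0.008]
contact_force: [-0.5, -0.4, 2.7]
opening: 0.0442
```

>>> send_rows([
  {"tx": 0,"ty": 0,"tz": 0,"wx": 0,"wy": 0,"wz": 0,"jaw": 0.4},
  {"tx": 0,"ty": 0,"tz": 0,"wx": 0,"wy": 0,"wz": 0,"jaw": 0.1},
  {"tx": 0,"ty": 0,"tz": 0,"wx": 0,"wy": 0,"wz": 0,"jaw": 0},
  {"tx": 0,"ty": 0,"tz": -1,"wx": 0,"wy": 0,"wz": 0,"jaw": 0},
  {"tx": 0,"ty": 0,"tz": -3,"wx": 0,"wy": 0,"wz": 0,"jaw": 0},
])

```text
t: 6.82
tool_pos: [0.5915, 0.3057, 0.1134]
tool_rot: [3.14, -0.001, 0.004]
contact_force: [1.0, -0.1, -0.1]
opening: 0.0856
```

>>> send_rows([
  {"tx": 0,"ty": 1,"tz": -5,"wx": 0,"wy": 0,"wz": 0,"jaw": 0},
  {"tx": 0,"ty": 5,"tz": -5,"wx": 0,"wy": 0,"wz": 0,"jaw": 0},
  {"tx": 0,"ty": 6,"tz": 0,"wx": 0,"wy": 0,"wz": 0,"jaw": 0},
  {"tx": -1,"ty": 6,"tz": 0,"wx": 0,"wy": 0,"wz": 0,"jaw": 0},
  {"tx": 0,"ty": 0,"tz": 0,"wx": 0,"wy": 0,"wz": 0,"jaw": 0},
])

```text
t: 7.45
tool_pos: [0.5842, 0.1276, 0.2209]
tool_rot: [3.141, 0.003, 0.027]
contact_force: [0.4, 0.6, 0.0]
opening: 0.0855
```

```bash
python3 pose.py .539 .001 .15; python3 - <<'E'
from h import *
c=ctrl.camera_info("wrist");im=ctrl.get_image("wrist")[:,:,::-1]
cv2.imwrite("pics/w1.png",im);np.savez("w1.npz",**c)
E
```

```text
t 7.45 pos [0.5842 0.1276 0.2209] shift cm [-4.66 12.66  7.01] turn [ 0.    -0.017  0.002] open 0.0855 q [ 0.09 -0.01  1.71 -0.    1.42  1.66]
```

View pics/w1.png

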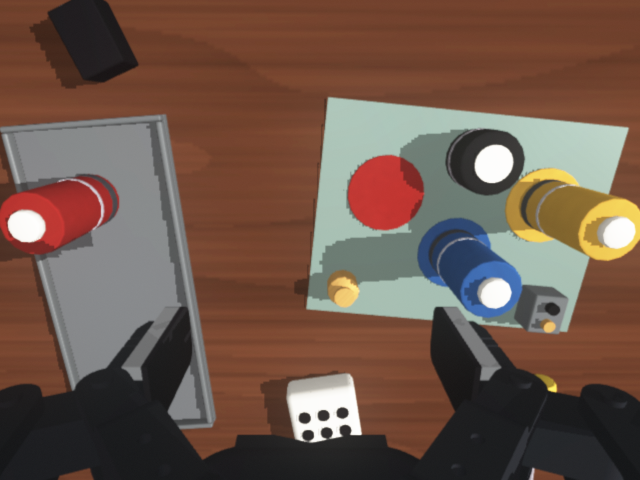

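The red lamp stands in the tray at about (60,213). Its bare disc is at (386,192), and the sensor at (487,162) hasn't moved. I'll measure the disc and the lamps.

```bash
python3 - <<'E'
from h import *
c=dict(np.load("w1.npz"));im=cv2.imread("pics/w1.png")
m=im.astype(int); red=(m[:,:,2]>110)&(m[:,:,1]<60)&(m[:,:,0]<60)
b=blob(red,(386,192));x=ray(c,*b[0],.005);print("pad_red",b,x)
for n,p,z in(("red",(26,226),.094),("blue",(494,293),.094),("yellow",(614,233),.094),("sensor",(493,164),.042)):
    b=blob(white(im),p); print(n,b[0],ray(c,*b[0],z).round(4))
print([ray(c,u,v,.015).round(4) for u,v in((3,131),(165,117),(213,425))])
E
```

```text
pad_red (array([385.59029903, 192.16223216]), np.int32(4247)) [0.59179273 0.06281581 0.005     ]
red [ 26.0824295  225.73101952] [0.5857 0.3135 0.094 ]
blue [495.58284884 293.37936047] [ 5.382e-01 -2.000e-04  9.400e-02]
yellow [618.53562005 232.46042216] [ 0.5821 -0.0756  0.094 ]
sensor [493.55369718 163.41373239] [ 0.6209 -0.0104  0.042 ]
[array([0.6425, 0.3734, 0.015 ]), array([0.6536, 0.2427, 0.015 ]), array([0.359 , 0.2236, 0.015 ])]
```

```bash
python3 - <<'E'
from h import *
c=ctrl.camera_info("top");im=ctrl.get_image("top")[:,:,::-1]
cv2.imwrite("pics/t1.png",im)
b=blob(white(im),proj(c,(.586,.31,.094)));print(b,ray(c,*b[0],.094) if b else 0)
c=ctrl.camera_info("scene");im=ctrl.get_image("scene")[:,:,::-1]
b=blob(white(im),proj(c,(.586,.31,.094)));print(b,ray(c,*b[0],.094) if b else 0)
E
```

```text
(array([142.8490566 , 246.19811321]), np.int32(106)) [0.58658306 0.31371602 0.094     ]
(array([398.11728395, 344.45061728]), np.int32(162)) [0.58524203 0.31049005 0.094     ]
```

The lamp sits about 8 mm in y from where the released TCP read, so I'll check that offset on the next grasp.

>>> send_rows([
  {"tx": -1.6,"ty": 4.2,"tz": 2,"wx": 0,"wy": -0.017,"wz": 0.002,"jaw": 0},
  {"tx": -1.5,"ty": 4.2,"tz": 2.5,"wx": 0,"wy": 0,"wz": 0,"jaw": 0},
  {"tx": -1.5,"ty": 4,"tz": 2.5,"wx": 0,"wy": 0,"wz": 0,"jaw": 0},
  {"tx": 0,"ty": 0,"tz": 0,"wx": 0,"wy": 0,"wz": 0,"jaw": 0},
])

```text
t: 8.1
tool_pos: [0.5397, 0.0103, 0.148]
tool_rot: [-3.139, -0.023, 0.001]
contact_force: [-0.4, 0.4, 0.4]
opening: 0.0855
```

```bash
python3 pose.py .539 .000 .066;python3 - <<'E'
from h import *
c=ctrl.camera_info("wrist");im=ctrl.get_image("wrist")[:,:,::-1]
cv2.imwrite("pics/w2.png",im);np.savez("w2.npz",**c)
print(proj(c,(.5385,0,.097)))
E
```

```text
t 8.1 pos [0.5397 0.0103 0.148 ] shift cm [-0.08  1.05  8.2 ] turn [-0.003  0.001  0.015] open 0.0855 q [-0.12 -0.07  1.9   0.    1.32  1.44]
[331.19562194 272.34042346]
```

View pics/w2.png

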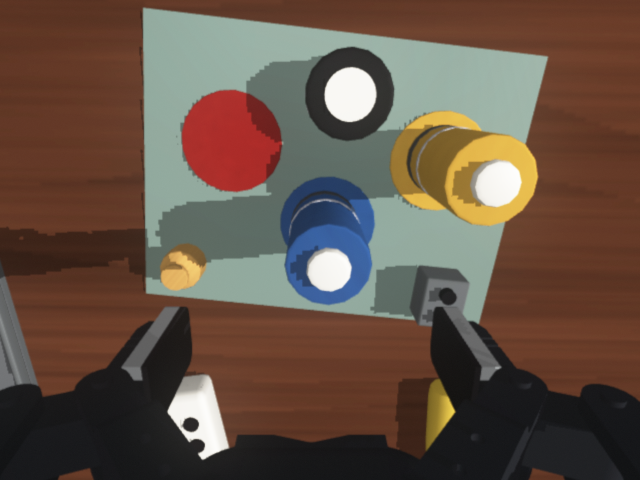

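>>> send_rows([
  {"tx": -0.1,"ty": 0.8,"tz": 3,"wx": 0,"wy": 0,"wz": 0.015,"jaw": 0},
  {"tx": 0,"ty": 0,"tz": 2.5,"wx": 0,"wy": 0,"wz": 0,"jaw": 0},
  {"tx": 0,"ty": 0,"tz": 1.5,"wx": 0,"wy": 0,"wz": 0,"jaw": 0},
])

```text
t: 8.52
tool_pos: [0.5465, 0.0079, 0.0837]
tool_rot: [-3.138, -0.011, -0.021]
contact_force: [-0.3, 0.9, -0.6]
opening: 0.0855
```

```bash
python3 pose.py .539 .000 .066;python3 - <<'E'
from h import *
c=ctrl.camera_info("wrist");im=ctrl.get_image("wrist")[:,:,::-1]
cv2.imwrite("pics/w3.png",im);np.savez("w3.npz",**c)
print(proj(c,(.5385,0,.094)), blob(white(im),proj(c,(.5385,0,.094)),60),proj(c,ctrl.get_obs()["tool_pos"]))
E
```

```text
t 8.53 pos [0.5465 0.0079 0.0837] shift cm [-0.78  0.79  1.76] turn [-0.003 -0.013  0.007] open 0.0855 q [-0.12  0.01  1.93  0.01  1.18  1.44]
[331.70011167 359.88043889] None [308.90713863 324.18618844]
```

View pics/w3.png

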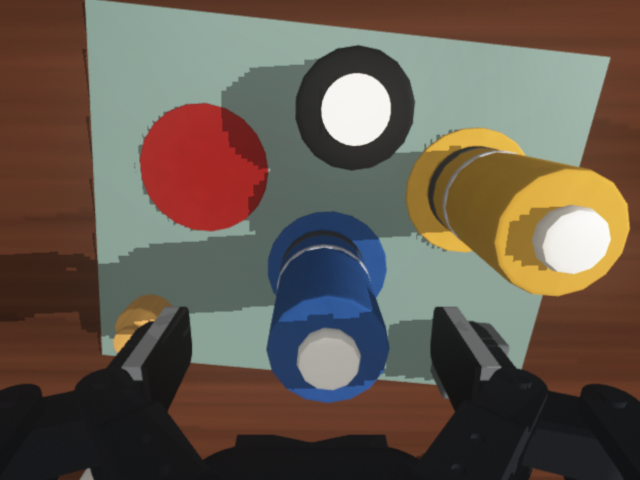

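>>> send_rows([
  {"tx": -0.7,"ty": 0.8,"tz": 0.5,"wx": 0,"wy": -0.013,"wz": 0,"jaw": 0},
  {"tx": 0,"ty": 0,"tz": 0.5,"wx": 0,"wy": 0,"wz": 0,"jaw": 0},
  {"tx": 0,"ty": 0,"tz": 0.5,"wx": 0,"wy": 0,"wz": 0,"jaw": 0},
])

```text
t: 8.95
tool_pos: [0.5401, 0.0005, 0.0684]
tool_rot: [-3.138, -0.014, -0.001]
contact_force: [0.2, -0.0, -0.4]
opening: 0.0853
```

```bash
python3 pose.py .539 .000 .066
```

```text
t 8.95 pos [5.401e-01 5.000e-04 6.840e-02] shift cm [-0.11  0.05  0.24] turn [-0.003 -0.001  0.009] open 0.0853 q [-0.14  0.03  1.95  0.    1.17  1.42]
```

>>> send_rows([
  {"tx": 0,"ty": 0,"tz": 0.3,"wx": 0,"wy": 0,"wz": 0,"jaw": 0.3},
  {"tx": 0,"ty": 0,"tz": 0.1,"wx": 0,"wy": 0,"wz": 0,"jaw": 0.6},
  {"tx": 0,"ty": 0,"tz": 0.1,"wx": 0,"wy": 0,"wz": 0,"jaw": 1},
  {"tx": 0,"ty": 0,"tz": 0,"wx": 0,"wy": 0,"wz": 0,"jaw": 1},
])

```text
t: 9.45
tool_pos: [0.5407, 0.0005, 0.0644]
tool_rot: [-3.138, -0.014, -0.002]
contact_force: [-0.8, 0.0, -0.7]
opening: 0.0432
```

```bash
python3 pose.py .539 .000 .066;python3 - <<'E'
from h import *
c=ctrl.camera_info("wrist");im=ctrl.get_image("wrist")[:,:,::-1]
cv2.imwrite("pics/w4.png",im)
E
```

```text
t 9.45 pos [5.407e-01 5.000e-04 6.440e-02] shift cm [-0.17  0.04 -0.16] turn [-0.003 -0.002  0.009] open 0.0432 q [-0.14  0.03  1.95  0.    1.16  1.42]
```

View pics/w4.png

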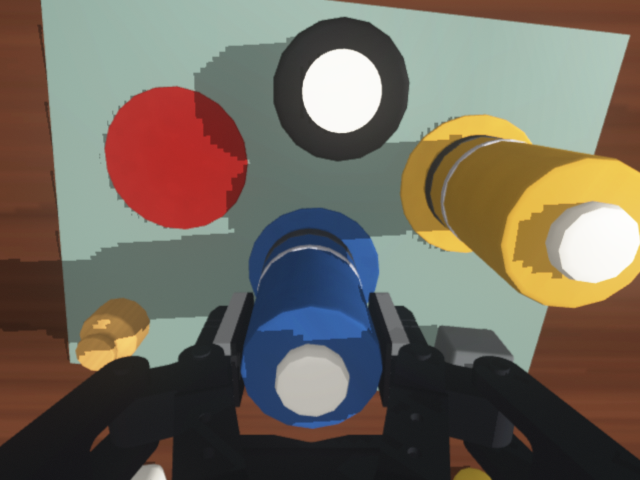

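The blue lamp is held centred between the jaws at (312,370) with the sensor undisturbed, so I'll lift and carry it.

>>> send_rows([
  {"tx": 0,"ty": 0,"tz": -2,"wx": 0,"wy": 0,"wz": 0,"jaw": 1},
  {"tx": 0,"ty": 0,"tz": -3,"wx": 0,"wy": 0,"wz": 0,"jaw": 1},
  {"tx": 0,"ty": 0,"tz": -4,"wx": 0,"wy": 0,"wz": 0,"jaw": 1},
  {"tx": 0,"ty": 0,"tz": -4,"wx": 0,"wy": 0,"wz": 0.009,"jaw": 1},
  {"tx": -0.5,"ty": -3,"tz": -1,"wx": 0,"wy": 0,"wz": 0,"jaw": 1},
])

```text
t: 10.12
tool_pos: [0.5328, 0.0294, 0.2028]
tool_rot: [-3.138, 0.005, 0.011]
contact_force: [1.1, -0.2, -3.2]
opening: 0.0432
```

>>> send_rows([
  {"tx": -0.5,"ty": -5,"tz": 0,"wx": 0,"wy": 0,"wz": 0,"jaw": 1},
  {"tx": -1,"ty": -6,"tz": 0,"wx": 0,"wy": 0,"wz": 0,"jaw": 1},
  {"tx": -1,"ty": -6,"tz": 0,"wx": 0,"wy": 0,"wz": 0,"jaw": 1},
  {"tx": -1,"ty": -6,"tz": 0,"wx": 0,"wy": 0,"wz": 0,"jaw": 1},
  {"tx": 0,"ty": -3,"tz": 0,"wx": 0,"wy": 0,"wz": 0,"jaw": 1},
])

```text
t: 10.75
tool_pos: [0.4975, 0.2958, 0.2024]
tool_rot: [-3.139, 0.011, 0.007]
contact_force: [0.7, -0.2, -2.3]
opening: 0.0432
```

```bash
python3 pose.py .5009 .2986 .0644
```

```text
t 10.75 pos [0.4975 0.2958 0.2024] shift cm [ 0.4  -0.24 13.8 ] turn [-0.003  0.004 -0.007] open 0.0432 q [ 0.41 -0.03  1.76  0.    1.41  1.98]
```

>>> send_rows([
  {"tx": 0.2,"ty": 0,"tz": 4,"wx": 0,"wy": 0,"wz": -0.007,"jaw": 1},
  {"tx": 0,"ty": 0,"tz": 4,"wx": 0,"wy": 0,"wz": 0,"jaw": 1},
  {"tx": 0,"ty": 0,"tz": 3,"wx": 0,"wy": 0,"wz": 0,"jaw": 1},
  {"tx": 0,"ty": 0,"tz": 0,"wx": 0,"wy": 0,"wz": 0,"jaw": 1},
])

```text
t: 11.25
tool_pos: [0.4972, 0.2991, 0.0873]
tool_rot: [-3.139, -0.009, 0.009]
contact_force: [0.2, 0.0, -1.5]
opening: 0.043
```

```bash
python3 pose.py .5009 .2986 .0644
```

```text
t 11.25 pos [0.4972 0.2991 0.0873] shift cm [0.38 0.05 2.28] turn [-0.002  0.006  0.006] open 0.043 q [0.41 0.1  1.84 0.   1.21 1.97]
```

>>> send_rows([
  {"tx": 0.3,"ty": 0,"tz": 1,"wx": 0,"wy": 0.006,"wz": 0.006,"jaw": 1},
  {"tx": 0,"ty": 0,"tz": 0.7,"wx": 0,"wy": 0,"wz": 0,"jaw": 1},
  {"tx": 0,"ty": 0,"tz": 0.3,"wx": 0,"wy": 0,"wz": 0,"jaw": 1},
  {"tx": 0,"ty": 0,"tz": 0.2,"wx": 0,"wy": 0,"wz": 0,"jaw": 1},
])

```text
t: 11.75
tool_pos: [0.5031, 0.3, 0.0681]
tool_rot: [-3.137, 0.002, -0.011]
contact_force: [-1.3, 0.2, -0.8]
opening: 0.0431
```

>>> send_rows([
  {"tx": 0,"ty": 0,"tz": 0.2,"wx": 0,"wy": 0,"wz": 0,"jaw": 1},
  {"tx": 0,"ty": 0,"tz": 0.2,"wx": 0,"wy": 0,"wz": 0,"jaw": 1},
])

```text
t: 12.0
tool_pos: [0.5038, 0.3002, 0.0648]
tool_rot: [-3.136, 0.002, -0.014]
contact_force: [-0.0, -0.0, -2.7]
opening: 0.0431
```

>>> send_rows([
  {"tx": 0,"ty": 0,"tz": 0.15,"wx": 0,"wy": 0,"wz": 0,"jaw": 1},
  {"tx": 0,"ty": 0,"tz": 0.1,"wx": 0,"wy": 0,"wz": 0,"jaw": 1},
])

```text
t: 12.25
tool_pos: [0.5044, 0.3004, 0.0643]
tool_rot: [-3.136, 0.001, -0.015]
contact_force: [-3.3, -1.3, 7.1]
opening: 0.043
```

Contact shows 7 N up, so I'll release, retreat and look.

>>> send_rows([
  {"tx": 0,"ty": 0,"tz": 0,"wx": 0,"wy": 0,"wz": 0,"jaw": 0.4},
  {"tx": 0,"ty": 0,"tz": 0,"wx": 0,"wy": 0,"wz": 0,"jaw": 0.1},
  {"tx": 0,"ty": 0,"tz": 0,"wx": 0,"wy": 0,"wz": 0,"jaw": 0},
  {"tx": 0,"ty": 0,"tz": -1,"wx": 0,"wy": 0,"wz": 0,"jaw": 0},
  {"tx": 0,"ty": 0,"tz": -3,"wx": 0,"wy": 0,"wz": 0,"jaw": 0},
])

```text
t: 12.88
tool_pos: [0.5027, 0.2997, 0.1027]
tool_rot: [-3.137, 0.002, -0.009]
contact_force: [-0.4, 0.1, -0.4]
opening: 0.0856
```

>>> send_rows([
  {"tx": 0,"ty": 0,"tz": -5,"wx": 0,"wy": 0,"wz": 0,"jaw": 0},
  {"tx": 1,"ty": 4,"tz": -5,"wx": 0,"wy": 0,"wz": 0,"jaw": 0},
  {"tx": 1,"ty": 6,"tz": 0,"wx": 0,"wy": 0,"wz": 0,"jaw": 0},
  {"tx": 1,"ty": 6,"tz": 0,"wx": 0,"wy": 0,"wz": 0,"jaw": 0},
  {"tx": 1,"ty": 6,"tz": 0,"wx": 0,"wy": 0,"wz": 0,"jaw": 0},
])

```text
t: 13.5
tool_pos: [0.5452, 0.0789, 0.2124]
tool_rot: [-3.135, -0.012, -0.031]
contact_force: [0.4, -0.1, -1.0]
opening: 0.0856
```

>>> send_rows([
  {"tx": 1,"ty": 6,"tz": 0,"wx": 0,"wy": 0,"wz": 0,"jaw": 0},
  {"tx": 1,"ty": 5,"tz": 1,"wx": 0,"wy": 0,"wz": 0,"jaw": 0},
  {"tx": 1,"ty": 4,"tz": 2,"wx": 0,"wy": 0,"wz": 0,"jaw": 0},
  {"tx": 0,"ty": 0,"tz": 2,"wx": 0,"wy": 0,"wz": 0,"jaw": 0},
  {"tx": 0,"ty": 0,"tz": 0,"wx": 0,"wy": 0,"wz": 0,"jaw": 0},
])

```text
t: 14.12
tool_pos: [0.5794, -0.0793, 0.166]
tool_rot: [-3.136, -0.003, -0.044]
contact_force: [-0.3, -0.3, 0.2]
opening: 0.0855
```

```bash
python3 pose.py .5825 -.075 .15;python3 - <<'E'
from h import *
c=ctrl.camera_info("wrist");im=ctrl.get_image("wrist")[:,:,::-1]
cv2.imwrite("pics/w5.png",im);np.savez("w5.npz",**c)
c=ctrl.camera_info("top");im=ctrl.get_image("top")[:,:,::-1]
for n in((.504,.3),(.586,.313)):
    b=blob(white(im),proj(c,(*n,.094)));print(b,ray(c,*b[0],.094) if b else 0)
E
```

```text
t 14.12 pos [ 0.5794 -0.0793  0.166 ] shift cm [ 0.26 -0.42  1.61] turn [-0.005 -0.028  0.002] open 0.0855 q [-0.27 -0.    1.8   0.01  1.32  1.3 ]
(array([148.62962963, 292.37037037]), np.int32(81)) [0.50324489 0.30274466 0.094     ]
(array([142.86538462, 246.10576923]), np.int32(104)) [0.58675    0.31368815 0.094     ]
```

View pics/w5.png

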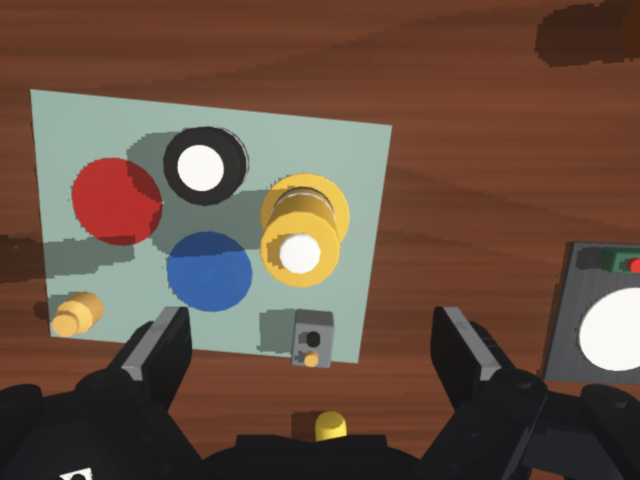

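The blue lamp stands in the tray, both freed discs show at (117,202) and (209,272), and the yellow dome is at (300,254). Next is the yellow grasp.

>>> send_rows([
  {"tx": 0.3,"ty": -0.4,"tz": 1,"wx": -0.005,"wy": -0.028,"wz": 0.002,"jaw": 0},
  {"tx": 0,"ty": 0,"tz": 0,"wx": 0,"wy": 0,"wz": 0,"jaw": 0},
])

```text
t: 14.48
tool_pos: [0.585, -0.073, 0.1598]
tool_rot: [3.14, 0.006, 0.008]
contact_force: [0.2, -0.3, 0.6]
opening: 0.0851
```

```bash
python3 pose.py .5825 -.075 .064;python3 - <<'E'
from h import *
c=dict(np.load("w5.npz"));im=cv2.imread("pics/w5.png");m=im.astype(int)
hsv=cv2.cvtColor(im,cv2.COLOR_BGR2HSV)
rd=((hsv[...,0]<8)|(hsv[...,0]>172))&(hsv[...,1]>150)
bl=(abs(hsv[...,0].astype(int)-107)<10)&(hsv[...,1]>120)
for n,mk,p in(("red",rd,(117,202)),("blue",bl,(209,272))):
    b=blob(mk,p);print(n,b,ray(c,*b[0],.005))
for n,p,z in(("yellow",(300,254),.094),("sensor",(201,168),.042),("seat",(616,330),.006)):
    b=blob(white(im),p); print(n,b[0],ray(c,*b[0],z).round(4))
E
```

```text
t 14.47 pos [ 0.585  -0.073   0.1598] shift cm [-0.3   0.19  9.58] turn [ 0.002 -0.005  0.004] open 0.0851 q [-0.25  0.03  1.78 -0.    1.33  1.32]
red (array([116.49626059, 201.1889646 ]), np.int32(6017)) [0.59175491 0.0628296  0.005     ]
blue (array([208.99448983, 271.22439673]), np.int32(5263)) [ 0.53748873 -0.00131057  0.005     ]
yellow [299.64995823 253.4619883 ] [ 0.582  -0.0737  0.094 ]
sensor [200.02961135 167.50647748] [ 0.6208 -0.0101  0.042 ]
seat [613.29417596 331.07881041] [ 0.4888 -0.3189  0.006 ]
```

>>> send_rows([
  {"tx": -0.3,"ty": 0.15,"tz": 3,"wx": 0,"wy": -0.005,"wz": 0,"jaw": 0},
  {"tx": 0,"ty": 0,"tz": 3,"wx": 0,"wy": 0,"wz": 0,"jaw": 0},
  {"tx": 0,"ty": 0,"tz": 2,"wx": 0,"wy": 0,"wz": 0,"jaw": 0},
  {"tx": 0,"ty": 0,"tz": 0.5,"wx": 0,"wy": 0,"wz": 0,"jaw": 0},
])

```text
t: 14.98
tool_pos: [0.5849, -0.0728, 0.0755]
tool_rot: [3.138, 0.012, 0.008]
contact_force: [0.5, -0.4, -0.2]
opening: 0.0855
```

```bash
python3 pose.py .5825 -.074 .064
```

```text
t 14.97 pos [ 0.5849 -0.0728  0.0755] shift cm [-0.25  0.12  1.15] turn [ 0.004 -0.005  0.008] open 0.0855 q [-0.25  0.13  1.83 -0.    1.18  1.31]
```

>>> send_rows([
  {"tx": -0.2,"ty": 0.1,"tz": 0.9,"wx": 0,"wy": 0,"wz": 0,"jaw": 0},
  {"tx": 0,"ty": 0,"tz": 0.4,"wx": 0,"wy": 0,"wz": 0,"jaw": 0.3},
  {"tx": 0,"ty": 0,"tz": 0.1,"wx": 0,"wy": 0,"wz": 0,"jaw": 0.6},
  {"tx": 0,"ty": 0,"tz": 0,"wx": 0,"wy": 0,"wz": 0,"jaw": 1},
  {"tx": 0,"ty": 0,"tz": 0,"wx": 0,"wy": 0,"wz": 0,"jaw": 1},
])

```text
t: 15.6
tool_pos: [0.5845, -0.0742, 0.063]
tool_rot: [3.137, 0.012, 0.013]
contact_force: [0.1, 0.1, -2.6]
opening: 0.0431
```

```bash
python3 pose.py .4131 .2919 .20
```

```text
t 15.6 pos [ 0.5845 -0.0742  0.063 ] shift cm [-16.73 -36.68 -14.01] turn [ 0.005 -0.008  0.008] open 0.0431 q [-0.25  0.14  1.84 -0.    1.16  1.31]
```

>>> send_rows([
  {"tx": 0,"ty": 0,"tz": -2,"wx": 0,"wy": 0,"wz": 0,"jaw": 1},
  {"tx": 0,"ty": 0,"tz": -3,"wx": 0,"wy": 0,"wz": 0,"jaw": 1},
  {"tx": 0,"ty": 0,"tz": -4,"wx": 0,"wy": 0,"wz": 0,"jaw": 1},
  {"tx": 0,"ty": 0,"tz": -4,"wx": 0,"wy": 0,"wz": 0,"jaw": 1},
  {"tx": -1.5,"ty": -3,"tz": -1,"wx": 0,"wy": 0,"wz": 0,"jaw": 1},
])

```text
t: 16.23
tool_pos: [0.568, -0.0445, 0.2117]
tool_rot: [3.136, 0.008, 0.016]
contact_force: [-1.2, 1.6, -2.0]
opening: 0.0434
```

>>> send_rows([
  {"tx": -2.3,"ty": -5,"tz": 0,"wx": 0,"wy": 0,"wz": 0,"jaw": 1},
  {"tx": -2.7,"ty": -6,"tz": 0,"wx": 0,"wy": 0,"wz": 0,"jaw": 1},
  {"tx": -2.7,"ty": -6,"tz": 0,"wx": 0,"wy": 0,"wz": 0,"jaw": 1},
  {"tx": -2.7,"ty": -6,"tz": 0,"wx": 0,"wy": 0,"wz": 0,"jaw": 1},
  {"tx": -2.3,"ty": -5,"tz": 0,"wx": 0,"wy": 0,"wz": 0,"jaw": 1},
])

```text
t: 16.85
tool_pos: [0.4439, 0.2301, 0.2195]
tool_rot: [3.138, -0.001, 0.043]
contact_force: [0.6, 0.7, -0.8]
opening: 0.0435
```

```bash
python3 pose.py .4131 .2919 .17
```

```text
t 16.85 pos [0.4439 0.2301 0.2195] shift cm [-3.22 -6.2   4.84] turn [ 0.003 -0.027 -0.001] open 0.0435 q [ 0.34 -0.25  1.94 -0.01  1.43  1.91]
```

>>> send_rows([
  {"tx": -2,"ty": -4,"tz": 1,"wx": 0,"wy": -0.027,"wz": 0,"jaw": 1},
  {"tx": -1,"ty": -2,"tz": 2,"wx": 0,"wy": 0,"wz": 0,"jaw": 1},
  {"tx": 0,"ty": 0,"tz": 2,"wx": 0,"wy": 0,"wz": 0,"jaw": 1},
  {"tx": 0,"ty": 0,"tz": 0,"wx": 0,"wy": 0,"wz": 0,"jaw": 1},
])

```text
t: 17.35
tool_pos: [0.4123, 0.295, 0.1735]
tool_rot: [-3.141, -0.009, -0.012]
contact_force: [0.2, 0.1, -2.3]
opening: 0.043
```

```bash
python3 pose.py .4131 .2919 .063
```

```text
t 17.35 pos [0.4123 0.295  0.1735] shift cm [-1.000e-02  3.100e-01  1.105e+01] turn [-0.    -0.007  0.006] open 0.043 q [ 0.48 -0.19  1.96 -0.    1.36  2.04]
```

>>> send_rows([
  {"tx": 0,"ty": 0.3,"tz": 3,"wx": 0,"wy": -0.007,"wz": 0.006,"jaw": 1},
  {"tx": 0,"ty": 0,"tz": 3,"wx": 0,"wy": 0,"wz": 0,"jaw": 1},
  {"tx": 0,"ty": 0,"tz": 2.5,"wx": 0,"wy": 0,"wz": 0,"jaw": 1},
  {"tx": 0,"ty": 0,"tz": 1,"wx": 0,"wy": 0,"wz": 0,"jaw": 1},
  {"tx": 0,"ty": 0,"tz": 0.4,"wx": 0,"wy": 0,"wz": 0,"jaw": 1},
])

```text
t: 17.98
tool_pos: [0.4198, 0.2895, 0.0791]
tool_rot: [-3.138, 0.012, -0.017]
contact_force: [0.5, -0.4, -2.7]
opening: 0.043
```

```bash
python3 pose.py .4131 .2919 .063
```

```text
t 17.98 pos [0.4198 0.2895 0.0791] shift cm [-0.69 -0.23  1.6 ] turn [-0.004 -0.011 -0.008] open 0.043 q [ 0.46 -0.07  2.02 -0.    1.18  2.04]
```

>>> send_rows([
  {"tx": -0.6,"ty": -0.2,"tz": 0.8,"wx": -0.004,"wy": -0.011,"wz": -0.008,"jaw": 1},
  {"tx": 0,"ty": 0,"tz": 0.4,"wx": 0,"wy": 0,"wz": 0,"jaw": 1},
  {"tx": 0,"ty": 0,"tz": 0.3,"wx": 0,"wy": 0,"wz": 0,"jaw": 1},
  {"tx": 0,"ty": 0,"tz": 0.2,"wx": 0,"wy": 0,"wz": 0,"jaw": 1},
])

```text
t: 18.48
tool_pos: [0.4155, 0.2925, 0.064]
tool_rot: [-3.14, -0.001, -0.006]
contact_force: [0.4, -1.3, -1.9]
opening: 0.0427
```

>>> send_rows([
  {"tx": 0,"ty": 0,"tz": 0.2,"wx": 0,"wy": 0,"wz": 0,"jaw": 1},
  {"tx": 0,"ty": 0,"tz": 0.1,"wx": 0,"wy": 0,"wz": 0,"jaw": 1},
])

```text
t: 18.73
tool_pos: [0.4161, 0.2927, 0.0629]
tool_rot: [-3.14, -0.002, -0.006]
contact_force: [-4.3, -1.2, 5.6]
opening: 0.0432
```

>>> send_rows([
  {"tx": 0,"ty": 0,"tz": 0,"wx": 0,"wy": 0,"wz": 0,"jaw": 0.4},
  {"tx": 0,"ty": 0,"tz": 0,"wx": 0,"wy": 0,"wz": 0,"jaw": 0.1},
  {"tx": 0,"ty": 0,"tz": 0,"wx": 0,"wy": 0,"wz": 0,"jaw": 0},
  {"tx": 0,"ty": 0,"tz": -1,"wx": 0,"wy": 0,"wz": 0,"jaw": 0},
  {"tx": 0,"ty": 0,"tz": -3,"wx": 0,"wy": 0,"wz": 0,"jaw": 0},
])

```text
t: 19.35
tool_pos: [0.4151, 0.2922, 0.1024]
tool_rot: [-3.142, -0.002, -0.002]
contact_force: [-0.6, 0.2, 0.3]
opening: 0.0854
```

>>> send_rows([
  {"tx": 0,"ty": 0,"tz": -5,"wx": 0,"wy": 0,"wz": 0,"jaw": 0},
  {"tx": 2,"ty": 4,"tz": -5,"wx": 0,"wy": 0,"wz": 0,"jaw": 0},
  {"tx": 4,"ty": 6,"tz": 0,"wx": 0,"wy": 0,"wz": 0,"jaw": 0},
  {"tx": 4,"ty": 6,"tz": 0,"wx": 0,"wy": 0,"wz": 0,"jaw": 0},
  {"tx": 4,"ty": 6,"tz": 0,"wx": 0,"wy": 0,"wz": 0,"jaw": 0},
])

```text
t: 19.98
tool_pos: [0.5411, 0.0992, 0.2101]
tool_rot: [-3.138, -0.016, -0.024]
contact_force: [0.2, 0.9, 0.3]
opening: 0.0854
```

>>> send_rows([
  {"tx": 4,"ty": 5,"tz": 0,"wx": 0,"wy": 0,"wz": 0,"jaw": 0},
  {"tx": 2,"ty": 3,"tz": 2,"wx": 0,"wy": 0,"wz": 0,"jaw": 0},
  {"tx": 0,"ty": 0,"tz": 2,"wx": 0,"wy": 0,"wz": 0,"jaw": 0},
  {"tx": 0,"ty": 0,"tz": 0,"wx": 0,"wy": 0,"wz": 0,"jaw": 0},
])

```text
t: 20.48
tool_pos: [0.6041, 0.0165, 0.1731]
tool_rot: [-3.138, -0.006, -0.031]
contact_force: [0.6, 0.2, -1.2]
opening: 0.0855
```

```bash
python3 pose.py .621 -.0100 .11;python3 - <<'E'
from h import *
c=ctrl.camera_info("wrist");im=ctrl.get_image("wrist")[:,:,::-1]
cv2.imwrite("pics/w6.png",im);np.savez("w6.npz",**c)
c=ctrl.camera_info("top");im=ctrl.get_image("top")[:,:,::-1];cv2.imwrite("pics/t2.png",im)
for n in((.504,.3),(.586,.313),(.4155,.2925)):
    b=blob(white(im),proj(c,(*n,.094)));print(b,ray(c,*b[0],.094) if b else 0)
E
```

```text
t 20.48 pos [0.6041 0.0165 0.1731] shift cm [1.55 2.67 6.34] turn [-0.003 -0.02   0.004] open 0.0855 q [-0.1   0.04  1.74  0.01  1.34  1.47]
(array([149.24107143, 292.17857143]), np.int32(112)) [0.50355689 0.30166061 0.094     ]
(array([142.44444444, 246.5308642 ]), np.int32(81)) [0.58599815 0.31443667 0.094     ]
(array([153.25      , 342.50892857]), np.int32(112)) [0.41460618 0.29397874 0.094     ]
```

View pics/w6.png

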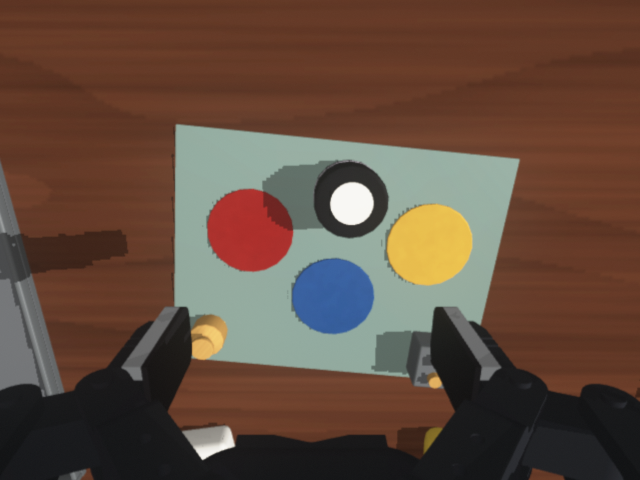

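View pics/t2.png

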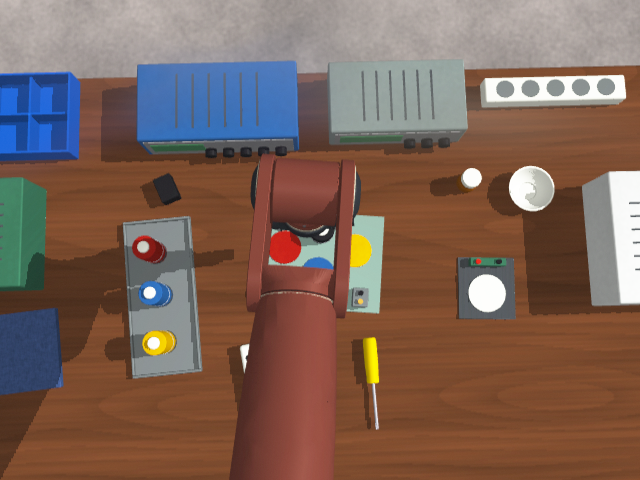

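All three lamps stand in the tray at (148,248), (153,293) and (156,343) in the top view. The wrist view shows the sensor window at (351,203) and the three bare discs. I'll record the discs and go for the sensor.

```bash
cat > pads.py <<'E'
from h import *
def pads(c,im,zs=.005):
    hsv=cv2.cvtColor(im,cv2.COLOR_BGR2HSV).astype(int)
    M=dict(red=((hsv[...,0]<8)|(hsv[...,0]>172))&(hsv[...,1]>150),blue=(abs(hsv[...,0]-107)<10)&(hsv[...,1]>120),yellow=(abs(hsv[...,0]-23)<5)&(hsv[...,1]>140))
    N=dict(red=(.5918,.0628),blue=(.5375,-.0013),yellow=(.582,-.074))
    for n in M:
        b=blob(M[n],proj(c,(*N[n],zs)),30)
        if b: print("pad",n,b[0].round(1),b[1],ray(c,*b[0],zs).round(4))
E
python3 - <<'E'
from pads import *
c=dict(np.load("w6.npz"));im=cv2.imread("pics/w6.png");pads(c,im)
b=blob(white(im),(351,203));print(b,ray(c,*b[0],.042))
E
```

```text
pad red [249.6 229.7] 5397 [0.5918 0.0629 0.005 ]
pad blue [332.6 295.7] 4757 [ 0.5376 -0.0013  0.005 ]
pad yellow [428.9 244. ] 5340 [ 0.5813 -0.0744  0.005 ]
(array([351.38570418, 203.25477707]), np.int32(1413)) [ 0.62070711 -0.01022774  0.042     ]
```

>>> send_rows([
  {"tx": 1.5,"ty": 2.5,"tz": 2,"wx": 0,"wy": -0.02,"wz": 0,"jaw": 0},
  {"tx": 0,"ty": 0,"tz": 3,"wx": 0,"wy": 0,"wz": 0,"jaw": 0},
  {"tx": 0,"ty": 0,"tz": 1,"wx": 0,"wy": 0,"wz": 0,"jaw": 0},
])

```text
t: 20.95
tool_pos: [0.6233, -0.0047, 0.1205]
tool_rot: [-3.14, -0.017, -0.02]
contact_force: [-0.6, 0.7, -0.7]
opening: 0.0854
```

```bash
python3 pose.py .621 -.0100 .02
```

```text
t 20.95 pos [ 0.6233 -0.0047  0.1205] shift cm [-0.37  0.54 10.05] turn [-0.002 -0.013  0.011] open 0.0854 q [-0.13  0.14  1.73  0.    1.26  1.43]
```

>>> send_rows([
  {"tx": -0.3,"ty": 0.5,"tz": 2.5,"wx": 0,"wy": -0.013,"wz": 0.011,"jaw": 0},
  {"tx": 0,"ty": 0,"tz": 2.5,"wx": 0,"wy": 0,"wz": 0,"jaw": 0},
  {"tx": 0,"ty": 0,"tz": 1.5,"wx": 0,"wy": 0,"wz": 0,"jaw": 0},
  {"tx": 0,"ty": 0,"tz": 0,"wx": 0,"wy": 0,"wz": 0,"jaw": 0},
])

```text
t: 21.45
tool_pos: [0.6208, -0.0083, 0.0542]
tool_rot: [-3.14, -0.003, -0.002]
contact_force: [-0.4, 0.3, -0.1]
opening: 0.0854
```

```bash
python3 pose.py .621 -.0100 .02
```

```text
t 21.45 pos [ 0.6208 -0.0083  0.0542] shift cm [0.02 0.18 3.42] turn [-0.001 -0.001  0.002] open 0.0854 q [-0.13  0.22  1.76  0.    1.16  1.43]
```

>>> send_rows([
  {"tx": 0,"ty": 0.2,"tz": 1.5,"wx": 0,"wy": 0,"wz": 0,"jaw": 0},
  {"tx": 0,"ty": 0,"tz": 1,"wx": 0,"wy": 0,"wz": 0,"jaw": 0},
  {"tx": 0,"ty": 0,"tz": 0.6,"wx": 0,"wy": 0,"wz": 0,"jaw": 0},
  {"tx": 0,"ty": 0,"tz": 0,"wx": 0,"wy": 0,"wz": 0,"jaw": 0},
])

```text
t: 21.95
tool_pos: [0.6222, -0.0106, 0.023]
tool_rot: [-3.141, -0.003, -0.006]
contact_force: [0.1, -0.8, 0.7]
opening: 0.0854
```

```bash
python3 pose.py .621 -.0100 .02
```

```text
t 21.95 pos [ 0.6222 -0.0106  0.023 ] shift cm [-0.12 -0.06  0.3 ] turn [-0.001 -0.004  0.002] open 0.0854 q [-0.14  0.27  1.76  0.    1.1   1.43]
```

>>> send_rows([
  {"tx": -0.1,"ty": 0,"tz": 0.3,"wx": 0,"wy": 0,"wz": 0,"jaw": 0.2},
  {"tx": 0,"ty": 0,"tz": 0.1,"wx": 0,"wy": 0,"wz": 0,"jaw": 0.5},
  {"tx": 0,"ty": 0,"tz": 0,"wx": 0,"wy": 0,"wz": 0,"jaw": 1},
  {"tx": 0,"ty": 0,"tz": 0,"wx": 0,"wy": 0,"wz": 0,"jaw": 1},
], squeeze=30)

```text
t: 22.45
tool_pos: [0.6219, -0.0107, 0.0197]
tool_rot: [-3.141, -0.003, -0.009]
contact_force: [0.6, -0.3, -0.8]
opening: 0.0491
```

```bash
python3 pose.py .621 -.0100 .02; python3 - <<'E'
from h import *
cv2.imwrite("pics/w7.png",ctrl.get_image("wrist")[:,:,::-1])
E
```

```text
t 22.45 pos [ 0.6219 -0.0107  0.0197] shift cm [-0.09 -0.07 -0.03] turn [-0.001 -0.006  0.002] open 0.0491 q [-0.14  0.27  1.77  0.    1.1   1.43]
```

View pics/w7.png

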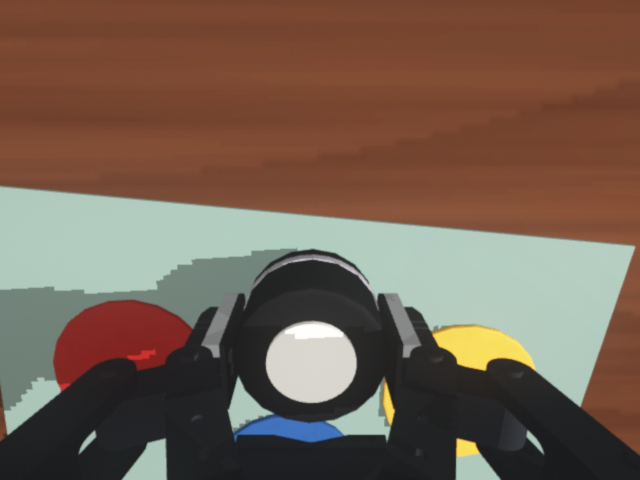

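The sensor is centred in the jaws with its window at (311,362), so I'll lift it and carry it to the plate.

>>> send_rows([
  {"tx": 0,"ty": 0,"tz": -2,"wx": 0,"wy": 0,"wz": 0,"jaw": 1},
  {"tx": 0,"ty": 0,"tz": -4,"wx": 0,"wy": -0.006,"wz": 0,"jaw": 1},
  {"tx": -0.5,"ty": 1,"tz": -4,"wx": 0,"wy": 0,"wz": 0,"jaw": 1},
  {"tx": -2,"ty": 4,"tz": -2,"wx": 0,"wy": 0,"wz": 0,"jaw": 1},
  {"tx": -2.3,"ty": 5.5,"tz": 0,"wx": 0,"wy": 0,"wz": 0,"jaw": 1},
])

```text
t: 23.12
tool_pos: [0.5744, -0.1156, 0.1491]
tool_rot: [3.14, 0.013, 0.005]
contact_force: [0.9, -0.6, -1.5]
opening: 0.0492
```

>>> send_rows([
  {"tx": -2.3,"ty": 5.5,"tz": 0,"wx": 0,"wy": 0,"wz": 0,"jaw": 1},
  {"tx": -2.3,"ty": 5.5,"tz": 0,"wx": 0,"wy": 0,"wz": 0,"jaw": 1},
  {"tx": -2.3,"ty": 5.5,"tz": 0,"wx": 0,"wy": 0,"wz": 0,"jaw": 1},
  {"tx": -1,"ty": 3,"tz": 0,"wx": 0,"wy": 0,"wz": 0,"jaw": 1},
  {"tx": 0,"ty": 0,"tz": 0,"wx": 0,"wy": 0,"wz": 0,"jaw": 1},
])

```text
t: 23.75
tool_pos: [0.4942, -0.321, 0.1591]
tool_rot: [3.133, 0.007, 0.021]
contact_force: [0.2, 0.8, -1.7]
opening: 0.0492
```

```bash
python3 pose.py .4910 -.3272 .024; python3 - <<'E'
from h import *
c=ctrl.camera_info("wrist");im=ctrl.get_image("wrist")[:,:,::-1]
cv2.imwrite("pics/w8.png",im);np.savez("w8.npz",**c)
E
```

```text
t 23.75 pos [ 0.4942 -0.321   0.1591] shift cm [-0.5   0.5  13.51] turn [ 0.008 -0.013  0.004] open 0.0492 q [-0.7   0.02  1.78  0.    1.32  0.86]
```

View pics/w8.png

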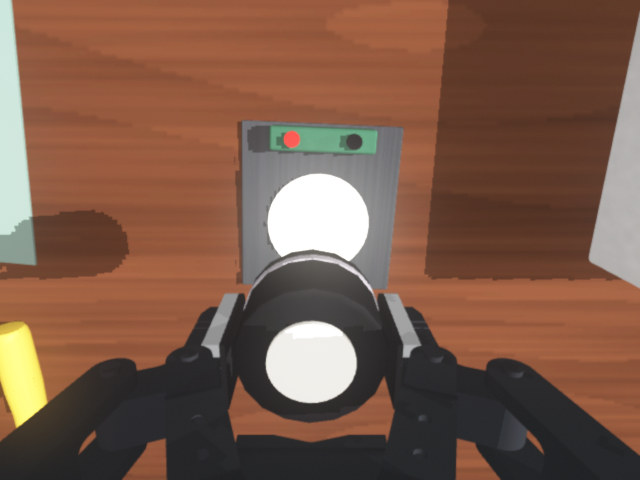

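```bash
python3 - <<'E'
from h import *
from scipy.optimize import least_squares
c=dict(np.load("w8.npz"));im=cv2.imread("pics/w8.png")
m=white(im);pts=[]
for v in range(176,246,2):
    r=np.where(m[v,255:380])[0]
    if len(r): pts+= [(255+r[0]-.5,v),(255+r[-1]+.5,v)]
W=np.array([ray(c,u,v,.006)[:2] for u,v in pts])
f=least_squares(lambda p:np.hypot(*(W-p[:2]).T)-p[2],[.49,-.327,.036],loss="soft_l1",f_scale=.001)
print(f.x, np.abs(f.fun).max())
E
```

```text
[ 0.48973999 -0.32799958  0.03652072] 0.0004513470445059384
```

>>> send_rows([
  {"tx": -0.4,"ty": 0.6,"tz": 3,"wx": 0.008,"wy": -0.013,"wz": 0,"jaw": 1},
  {"tx": 0,"ty": 0,"tz": 3,"wx": 0,"wy": 0,"wz": 0,"jaw": 1},
  {"tx": 0,"ty": 0,"tz": 3,"wx": 0,"wy": 0,"wz": 0,"jaw": 1},
  {"tx": 0,"ty": 0,"tz": 1.5,"wx": 0,"wy": 0,"wz": 0,"jaw": 1},
  {"tx": 0,"ty": 0,"tz": 0,"wx": 0,"wy": 0,"wz": 0,"jaw": 1},
])

```text
t: 24.42
tool_pos: [0.4953, -0.322, 0.056]
tool_rot: [3.14, 0.02, 0.008]
contact_force: [0.1, -0.1, -1.4]
opening: 0.0491
```

```bash
python3 pose.py .4910 -.328 .024
```

```text
t 24.43 pos [ 0.4953 -0.322   0.056 ] shift cm [-0.45  0.58  3.2 ] turn [ 0.002 -0.005  0.012] open 0.0491 q [-0.7   0.16  1.83  0.    1.15  0.85]
```

>>> send_rows([
  {"tx": -0.4,"ty": 0.6,"tz": 0.5,"wx": 0,"wy": -0.005,"wz": 0.012,"jaw": 1},
  {"tx": 0,"ty": 0,"tz": 1,"wx": 0,"wy": 0,"wz": 0,"jaw": 1},
  {"tx": 0,"ty": 0,"tz": 0.7,"wx": 0,"wy": 0,"wz": 0,"jaw": 1},
  {"tx": 0,"ty": 0,"tz": 0,"wx": 0,"wy": 0,"wz": 0,"jaw": 1},
])

```text
t: 24.92
tool_pos: [0.4932, -0.3298, 0.0361]
tool_rot: [3.136, 0.0, 0.007]
contact_force: [0.6, 0.9, -1.9]
opening: 0.0492
```

```bash
python3 pose.py .4910 -.328 .024
```

```text
t 24.93 pos [ 0.4932 -0.3298  0.0361] shift cm [-0.22 -0.18  1.21] turn [ 0.005 -0.004  0.   ] open 0.0492 q [-0.71  0.19  1.83 -0.    1.11  0.86]
```

>>> send_rows([
  {"tx": -0.2,"ty": -0.15,"tz": 0.5,"wx": 0.005,"wy": -0.004,"wz": 0,"jaw": 1},
  {"tx": 0,"ty": 0,"tz": 0.4,"wx": 0,"wy": 0,"wz": 0,"jaw": 1},
  {"tx": 0,"ty": 0,"tz": 0.2,"wx": 0,"wy": 0,"wz": 0,"jaw": 1},
  {"tx": 0,"ty": 0,"tz": 0.1,"wx": 0,"wy": 0,"wz": 0,"jaw": 1},
])

```text
t: 25.42
tool_pos: [0.4913, -0.3284, 0.0238]
tool_rot: [3.141, 0.0, 0.001]
contact_force: [-2.8, 0.1, 2.3]
opening: 0.0491
```

```bash
python3 pose.py .4910 -.328 .024
```

```text
t 25.43 pos [ 0.4913 -0.3284  0.0238] shift cm [-0.03 -0.04 -0.02] turn [ 0.001 -0.     0.   ] open 0.0491 q [-0.72  0.21  1.84 -0.    1.1   0.86]
```

>>> send_rows([
  {"tx": 0,"ty": 0,"tz": 0,"wx": 0,"wy": 0,"wz": 0,"jaw": 0.35},
  {"tx": 0,"ty": 0,"tz": 0,"wx": 0,"wy": 0,"wz": 0,"jaw": 0.1},
  {"tx": 0,"ty": 0,"tz": 0,"wx": 0,"wy": 0,"wz": 0,"jaw": 0},
  {"tx": 0,"ty": 0,"tz": -1,"wx": 0,"wy": 0,"wz": 0,"jaw": 0},
  {"tx": 0,"ty": 0,"tz": -3,"wx": 0,"wy": 0,"wz": 0,"jaw": 0},
])

```text
t: 26.05
tool_pos: [0.4905, -0.3277, 0.0637]
tool_rot: [-3.14, -0.0, 0.003]
contact_force: [-0.7, -0.4, 0.1]
opening: 0.0857
```

>>> send_rows([
  {"tx": 0,"ty": 0,"tz": -5,"wx": 0,"wy": 0,"wz": 0,"jaw": 0},
  {"tx": 0,"ty": 0,"tz": -5,"wx": 0,"wy": 0,"wz": 0,"jaw": 0},
  {"tx": 0,"ty": 0,"tz": 0,"wx": 0,"wy": 0,"wz": 0,"jaw": 0},
])

```text
t: 26.42
tool_pos: [0.4922, -0.3291, 0.1723]
tool_rot: [3.138, 0.0, 0.006]
contact_force: [0.6, 0.1, -0.1]
opening: 0.0855
```

```bash
python3 pose.py .586 .3135 .2; python3 - <<'E'
from h import *
from scipy.optimize import least_squares
c=ctrl.camera_info("wrist");im=np.ascontiguousarray(ctrl.get_image("wrist")[:,:,::-1])
cv2.imwrite("pics/w9.png",im);np.savez("w9.npz",**c)
p=proj(c,(.49,-.328,.046));b=blob(white(im),p,40);print(p,b,ray(c,*b[0],.046) if b else 0)
c=ctrl.camera_info("top");im=ctrl.get_image("top")[:,:,::-1];cv2.imwrite("pics/t3.png",im)
for n in((.504,.3),(.586,.313),(.4155,.2925)):
    b=blob(white(im),proj(c,(*n,.094)));print(ray(c,*b[0],.094) if b else 0)
E
```

```text
t 26.43 pos [ 0.4922 -0.3291  0.1723] shift cm [  9.4  -64.25  -2.95] turn [ 0.003 -0.004  0.   ] open 0.0855 q [-0.72  0.02  1.76 -0.    1.35  0.86]
[307.49226032 229.57526981] (array([309.17969822, 229.21467764]), np.int32(1458)) [ 0.49024662 -0.32910618  0.046     ]
[0.50365067 0.30167342 0.094     ]
[0.58658306 0.31371602 0.094     ]
[0.4147516  0.29408357 0.094     ]
```

View pics/w9.png

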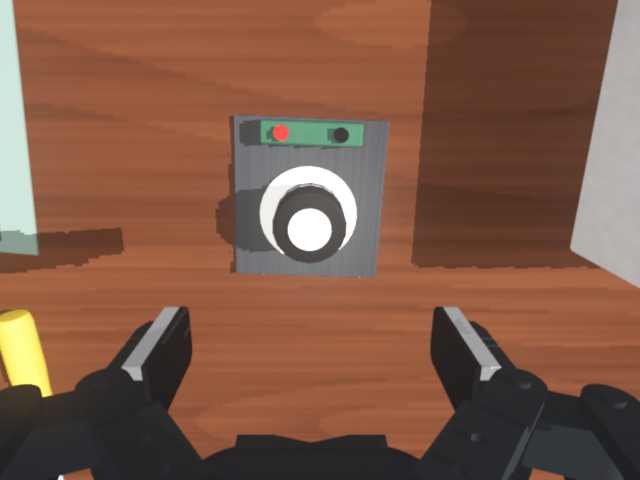

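The sensor stands on the white disc with its window at (309,229), measured about 1 mm from the centre, and the lamps haven't moved. Now I'll bring the lamps back, red first.

>>> send_rows([
  {"tx": 0.5,"ty": -5,"tz": -2,"wx": 0,"wy": 0,"wz": 0,"jaw": 0},
  {"tx": 1,"ty": -6,"tz": -1,"wx": 0,"wy": 0,"wz": 0,"jaw": 0},
  {"tx": 1,"ty": -6,"tz": 0,"wx": 0,"wy": 0,"wz": 0,"jaw": 0},
  {"tx": 1,"ty": -6,"tz": 0,"wx": 0,"wy": 0,"wz": 0,"jaw": 0},
  {"tx": 1,"ty": -6,"tz": 0,"wx": 0,"wy": 0,"wz": 0,"jaw": 0},
])

```text
t: 27.15
tool_pos: [0.5318, -0.0314, 0.1895]
tool_rot: [-3.132, 0.014, 0.025]
contact_force: [0.8, -0.8, 0.3]
opening: 0.0855
```

>>> send_rows([
  {"tx": 1,"ty": -6,"tz": 0,"wx": 0,"wy": 0,"wz": 0,"jaw": 0},
  {"tx": 1,"ty": -6,"tz": 0,"wx": 0,"wy": 0,"wz": 0,"jaw": 0},
  {"tx": 1,"ty": -6,"tz": 0,"wx": 0,"wy": 0,"wz": 0,"jaw": 0},
  {"tx": 1,"ty": -6,"tz": 0,"wx": 0,"wy": 0,"wz": 0,"jaw": 0},
  {"tx": 0.5,"ty": -6,"tz": 0,"wx": 0,"wy": 0,"wz": 0,"jaw": 0},
])

```text
t: 27.78
tool_pos: [0.574, 0.2769, 0.1801]
tool_rot: [-3.135, 0.014, 0.051]
contact_force: [1.0, -0.9, 1.3]
opening: 0.0853
```

```bash
python3 pose.py .5865 .3135 .15
```

```text
t 27.77 pos [0.574  0.2769 0.1801] shift cm [ 1.31 -3.65  2.99] turn [-0.006  0.032 -0.009] open 0.0853 q [0.33 0.14 1.62 0.02 1.41 1.9 ]
```

>>> send_rows([
  {"tx": 1.2,"ty": -3.2,"tz": 1,"wx": -0.006,"wy": 0.032,"wz": -0.009,"jaw": 0},
  {"tx": 0,"ty": 0,"tz": 1,"wx": 0,"wy": 0,"wz": 0,"jaw": 0},
  {"tx": 0,"ty": 0,"tz": 0,"wx": 0,"wy": 0,"wz": 0,"jaw": 0},
])

```text
t: 28.15
tool_pos: [0.5823, 0.3124, 0.1523]
tool_rot: [3.137, 0.009, -0.016]
contact_force: [-0.4, -1.1, 1.0]
opening: 0.085
```

```bash
python3 pose.py .5865 .3135 .065; python3 - <<'E'
from h import *
c=ctrl.camera_info("wrist");im=np.ascontiguousarray(ctrl.get_image("wrist")[:,:,::-1])
cv2.imwrite("pics/w10.png",im)
p=proj(c,(.5865,.3135,.094));b=blob(white(im),p,50);print(p,b,ray(c,*b[0],.094) if b else 0)
E
```

```text
t 28.15 pos [0.5823 0.3124 0.1523] shift cm [ 0.51 -0.14  8.72] turn [0.004 0.01  0.006] open 0.085 q [ 0.38  0.21  1.6  -0.    1.35  1.95]
[306.98818681 255.04847304] (array([308.03784163, 256.26278907]), np.int32(1427)) [0.5858626  0.31297997 0.094     ]
```

View pics/w10.png

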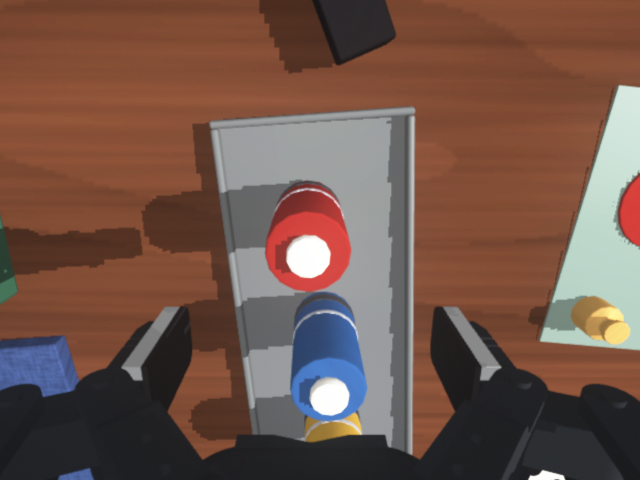

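The red dome is at (308,256), nearly centred under the jaws, so I'll descend.

>>> send_rows([
  {"tx": 0.5,"ty": -0.1,"tz": 3,"wx": 0.004,"wy": 0.01,"wz": 0.006,"jaw": 0},
  {"tx": 0,"ty": 0,"tz": 3,"wx": 0,"wy": 0,"wz": 0,"jaw": 0},
  {"tx": 0,"ty": 0,"tz": 1.5,"wx": 0,"wy": 0,"wz": 0,"jaw": 0},
  {"tx": 0,"ty": 0,"tz": 0,"wx": 0,"wy": 0,"wz": 0,"jaw": 0},
])

```text
t: 28.7
tool_pos: [0.5892, 0.3087, 0.0782]
tool_rot: [-3.141, 0.011, -0.005]
contact_force: [0.1, -0.0, 0.4]
opening: 0.0854
```

```bash
python3 pose.py .5865 .3132 .064
```

```text
t 28.7 pos [0.5892 0.3087 0.0782] shift cm [-0.28 -0.45  1.42] turn [-0.001 -0.003 -0.007] open 0.0854 q [ 0.37  0.29  1.64 -0.    1.21  1.95]
```

>>> send_rows([
  {"tx": -0.2,"ty": -0.45,"tz": 0.7,"wx": 0,"wy": 0,"wz": -0.007,"jaw": 0},
  {"tx": 0,"ty": 0,"tz": 0.5,"wx": 0,"wy": 0,"wz": 0,"jaw": 0},
  {"tx": 0,"ty": 0,"tz": 0.2,"wx": 0,"wy": 0,"wz": 0,"jaw": 0},
])

```text
t: 29.08
tool_pos: [0.5892, 0.3138, 0.067]
tool_rot: [-3.139, 0.001, -0.013]
contact_force: [0.1, 0.4, -0.2]
opening: 0.0855
```

```bash
python3 pose.py .5865 .3132 .064
```

```text
t 29.07 pos [0.5892 0.3138 0.067 ] shift cm [-0.27  0.06  0.3 ] turn [-0.003 -0.008 -0.   ] open 0.0855 q [ 0.38  0.3   1.64 -0.    1.19  1.95]
```

>>> send_rows([
  {"tx": -0.25,"ty": 0,"tz": 0.3,"wx": 0,"wy": -0.008,"wz": 0,"jaw": 0.2},
  {"tx": 0,"ty": 0,"tz": 0.1,"wx": 0,"wy": 0,"wz": 0,"jaw": 0.5},
  {"tx": 0,"ty": 0,"tz": 0,"wx": 0,"wy": 0,"wz": 0,"jaw": 1},
  {"tx": 0,"ty": 0,"tz": 0,"wx": 0,"wy": 0,"wz": 0,"jaw": 1},
], squeeze=40)

```text
t: 29.58
tool_pos: [0.587, 0.3141, 0.0635]
tool_rot: [-3.138, 0.0, -0.002]
contact_force: [-0.5, -0.0, -0.7]
opening: 0.0431
```

```bash
python3 pose.py .5918 .0629 .2; python3 - <<'E'
from h import *
c=ctrl.camera_info("top");im=ctrl.get_image("wrist")[:,:,::-1];cv2.imwrite("pics/w11.png",im)
E
```

```text
t 29.57 pos [0.587  0.3141 0.0635] shift cm [  0.5   25.08 -13.73] turn [-0.003 -0.001 -0.   ] open 0.0431 q [0.38 0.31 1.64 0.   1.19 1.95]
```

View pics/w11.png

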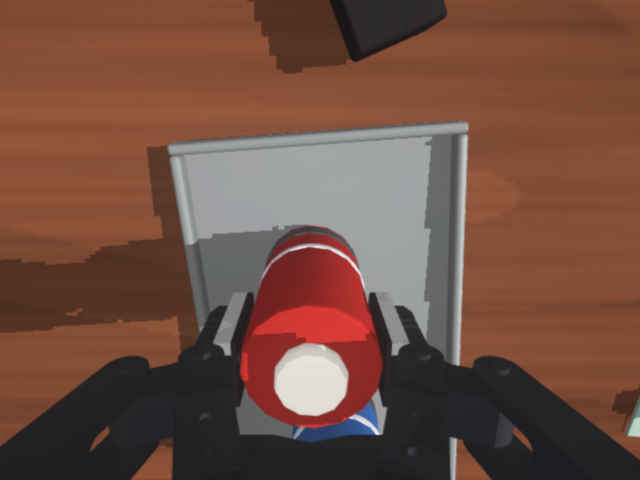

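The red lamp is gripped centred and upright.

>>> send_rows([
  {"tx": 0,"ty": 0,"tz": -2,"wx": 0,"wy": 0,"wz": 0,"jaw": 1},
  {"tx": 0,"ty": 0,"tz": -4,"wx": 0,"wy": 0,"wz": 0,"jaw": 1},
  {"tx": 0,"ty": 0,"tz": -4,"wx": 0,"wy": 0,"wz": 0,"jaw": 1},
  {"tx": 0,"ty": 3,"tz": -1,"wx": 0,"wy": 0,"wz": 0,"jaw": 1},
  {"tx": 0,"ty": 5,"tz": 0,"wx": 0,"wy": 0,"wz": 0,"jaw": 1},
])

```text
t: 30.25
tool_pos: [0.5859, 0.2347, 0.18]
tool_rot: [-3.138, -0.008, -0.002]
contact_force: [0.2, -0.6, -3.0]
opening: 0.0434
```

>>> send_rows([
  {"tx": 0,"ty": 5,"tz": 0,"wx": 0,"wy": 0,"wz": 0,"jaw": 1},
  {"tx": 0,"ty": 5,"tz": 0,"wx": 0,"wy": 0,"wz": 0,"jaw": 1},
  {"tx": 0,"ty": 4,"tz": 0,"wx": 0,"wy": 0,"wz": 0,"jaw": 1},
  {"tx": 0,"ty": 1.5,"tz": 0,"wx": 0,"wy": 0,"wz": 0,"jaw": 1},
  {"tx": 0,"ty": 0,"tz": 0,"wx": 0,"wy": 0,"wz": 0,"jaw": 1},
])

```text
t: 30.88
tool_pos: [0.5869, 0.0733, 0.1858]
tool_rot: [-3.137, -0.004, -0.012]
contact_force: [-0.1, 0.3, -1.9]
opening: 0.0433
```

```bash
python3 pose.py .5928 .0629 .064
```

```text
t 30.88 pos [0.5869 0.0733 0.1858] shift cm [ 0.49  1.1  12.18] turn [-0.004 -0.008  0.003] open 0.0433 q [-0.    0.01  1.75  0.    1.37  1.56]
```

>>> send_rows([
  {"tx": 0.5,"ty": 1.1,"tz": 3,"wx": 0,"wy": -0.008,"wz": 0,"jaw": 1},
  {"tx": 0,"ty": 0,"tz": 3,"wx": 0,"wy": 0,"wz": 0,"jaw": 1},
  {"tx": 0,"ty": 0,"tz": 3,"wx": 0,"wy": 0,"wz": 0,"jaw": 1},
  {"tx": 0,"ty": 0,"tz": 1,"wx": 0,"wy": 0,"wz": 0,"jaw": 1},
  {"tx": 0,"ty": 0,"tz": 0,"wx": 0,"wy": 0,"wz": 0,"jaw": 1},
])

```text
t: 31.5
tool_pos: [0.5944, 0.0695, 0.0867]
tool_rot: [-3.134, -0.014, -0.007]
contact_force: [-0.0, 0.3, -2.4]
opening: 0.0431
```

```bash
python3 pose.py .5928 .0629 .064
```

```text
t 31.5 pos [0.5944 0.0695 0.0867] shift cm [-0.17  0.67  2.27] turn [-0.008 -0.004  0.009] open 0.0431 q [-0.01  0.13  1.8   0.01  1.2   1.55]
```

>>> send_rows([
  {"tx": -0.15,"ty": 0.65,"tz": 0.5,"wx": -0.008,"wy": -0.004,"wz": 0.009,"jaw": 1},
  {"tx": 0,"ty": 0,"tz": 0.7,"wx": 0,"wy": 0,"wz": 0,"jaw": 1},
  {"tx": 0,"ty": 0,"tz": 0.4,"wx": 0,"wy": 0,"wz": 0,"jaw": 1},
  {"tx": 0,"ty": 0,"tz": 0,"wx": 0,"wy": 0,"wz": 0,"jaw": 1},
])

```text
t: 32.0
tool_pos: [0.5953, 0.0631, 0.0734]
tool_rot: [3.141, -0.0, 0.01]
contact_force: [0.6, 0.1, -2.2]
opening: 0.0431
```

```bash
python3 pose.py .5928 .0629 .064
```

```text
t 32.0 pos [0.5953 0.0631 0.0734] shift cm [-0.26  0.02  0.94] turn [ 0.001 -0.006 -0.   ] open 0.0431 q [-0.02  0.15  1.81 -0.    1.18  1.55]
```

>>> send_rows([
  {"tx": -0.25,"ty": 0,"tz": 0.4,"wx": 0,"wy": -0.006,"wz": 0,"jaw": 1},
  {"tx": 0,"ty": 0,"tz": 0.3,"wx": 0,"wy": 0,"wz": 0,"jaw": 1},
  {"tx": 0,"ty": 0,"tz": 0.25,"wx": 0,"wy": 0,"wz": 0,"jaw": 1},
  {"tx": 0,"ty": 0,"tz": 0.15,"wx": 0,"wy": 0,"wz": 0,"jaw": 1},
])

```text
t: 32.5
tool_pos: [0.5934, 0.063, 0.0636]
tool_rot: [3.141, -0.0, 0.001]
contact_force: [-4.7, -0.3, 9.1]
opening: 0.043
```

>>> send_rows([
  {"tx": 0,"ty": 0,"tz": 0,"wx": 0,"wy": 0,"wz": 0,"jaw": 0.4},
  {"tx": 0,"ty": 0,"tz": 0,"wx": 0,"wy": 0,"wz": 0,"jaw": 0.1},
  {"tx": 0,"ty": 0,"tz": 0,"wx": 0,"wy": 0,"wz": 0,"jaw": 0},
  {"tx": 0,"ty": 0,"tz": -1,"wx": 0,"wy": 0,"wz": 0,"jaw": 0},
  {"tx": 0,"ty": 0,"tz": -3,"wx": 0,"wy": 0,"wz": 0,"jaw": 0},
])

```text
t: 33.12
tool_pos: [0.5925, 0.063, 0.1032]
tool_rot: [3.141, -0.0, -0.003]
contact_force: [0.5, -0.0, 0.7]
opening: 0.0856
```

>>> send_rows([
  {"tx": 0,"ty": 0,"tz": -5,"wx": 0,"wy": 0,"wz": 0,"jaw": 0},
  {"tx": -2,"ty": 0,"tz": -4,"wx": 0,"wy": 0,"wz": 0,"jaw": 0},
  {"tx": -4,"ty": 0,"tz": 0,"wx": 0,"wy": 0,"wz": 0,"jaw": 0},
  {"tx": 0,"ty": 0,"tz": 0,"wx": 0,"wy": 0,"wz": 0,"jaw": 0},
])

```text
t: 33.62
tool_pos: [0.5333, 0.0631, 0.2023]
tool_rot: [3.141, -0.0, 0.011]
contact_force: [0.7, 0.6, -0.2]
opening: 0.0854
```

```bash
python3 pose.py .4147 .2935 .2; python3 - <<'E'
from h import *
c=ctrl.camera_info("wrist");im=np.ascontiguousarray(ctrl.get_image("wrist")[:,:,::-1])
cv2.imwrite("pics/w12.png",im)
p=proj(c,(.592,.063,.094));b=blob(white(im),p,50);print(p,b,ray(c,*b[0],.094) if b else 0)
E
```

```text
t 33.62 pos [0.5333 0.0631 0.2023] shift cm [-11.86 -23.04   0.13] turn [ 0.001 -0.007 -0.   ] open 0.0854 q [-0.02 -0.14  1.86 -0.    1.41  1.55]
[309.7510406 136.814319 ] (array([311.98330241, 135.06493506]), np.int32(1078)) [0.59297461 0.06172672 0.094     ]
```

View pics/w12.png

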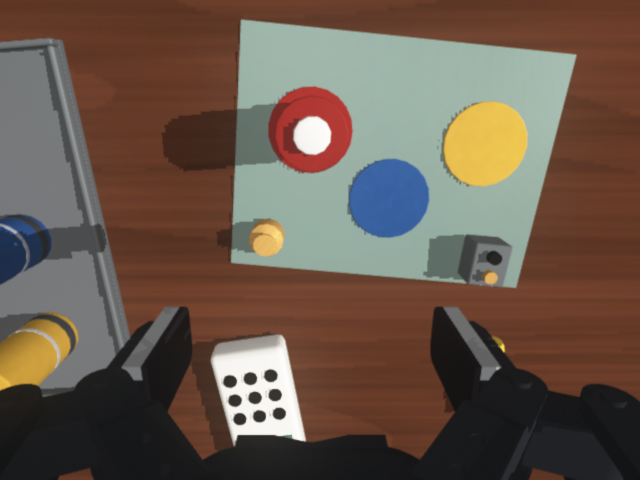

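The red lamp (dome at (312,135)) stands about 1–2 mm from its disc's centre. Yellow is next.

>>> send_rows([
  {"tx": -2.5,"ty": -5,"tz": 0,"wx": 0,"wy": 0,"wz": 0,"jaw": 0},
  {"tx": -3,"ty": -6,"tz": 0,"wx": 0,"wy": 0,"wz": 0,"jaw": 0},
  {"tx": -3,"ty": -6,"tz": 0,"wx": 0,"wy": 0,"wz": 0,"jaw": 0},
  {"tx": -2.5,"ty": -5,"tz": 0,"wx": 0,"wy": 0,"wz": 0,"jaw": 0},
  {"tx": 0,"ty": 0,"tz": 2,"wx": 0,"wy": 0,"wz": 0,"jaw": 0},
])

```text
t: 34.3
tool_pos: [0.4331, 0.2834, 0.1867]
tool_rot: [-3.138, 0.007, -0.033]
contact_force: [-0.1, -0.9, -0.4]
opening: 0.0857
```

```bash
python3 pose.py .4155 .2935 .15
```

```text
t 34.3 pos [0.4331 0.2834 0.1867] shift cm [-1.84 -0.99  3.64] turn [-0.003 -0.021 -0.004] open 0.0857 q [ 0.44 -0.18  1.93 -0.01  1.37  2.02]
```

>>> send_rows([
  {"tx": -1.8,"ty": -1,"tz": 2,"wx": 0,"wy": -0.021,"wz": -0.004,"jaw": 0},
  {"tx": 0,"ty": 0,"tz": 2,"wx": 0,"wy": 0,"wz": 0,"jaw": 0},
  {"tx": 0,"ty": 0,"tz": 0,"wx": 0,"wy": 0,"wz": 0,"jaw": 0},
])

```text
t: 34.67
tool_pos: [0.4135, 0.2922, 0.1403]
tool_rot: [3.141, -0.004, -0.014]
contact_force: [-0.0, -0.1, -0.0]
opening: 0.0853
```

```bash
python3 pose.py .4155 .2935 .064; python3 - <<'E'
from h import *
c=ctrl.camera_info("wrist");im=np.ascontiguousarray(ctrl.get_image("wrist")[:,:,::-1])
p=proj(c,(.4147,.2935,.094));b=blob(white(im),p,50);print(p,b,ray(c,*b[0],.094) if b else 0)
E
```

```text
t 34.67 pos [0.4135 0.2922 0.1403] shift cm [ 0.26 -0.13  7.63] turn [ 0.     0.009 -0.003] open 0.0853 q [ 0.47 -0.14  1.98  0.    1.32  2.04]
[306.71996281 270.50120887] (array([307.66817887, 272.05767984]), np.int32(1543)) [0.4139115  0.29306046 0.094     ]
```

>>> send_rows([
  {"tx": 0.1,"ty": -0.1,"tz": 3,"wx": 0,"wy": 0.009,"wz": -0.003,"jaw": 0},
  {"tx": 0,"ty": 0,"tz": 2.5,"wx": 0,"wy": 0,"wz": 0,"jaw": 0},
  {"tx": 0,"ty": 0,"tz": 0.8,"wx": 0,"wy": 0,"wz": 0,"jaw": 0},
  {"tx": 0,"ty": 0,"tz": 0,"wx": 0,"wy": 0,"wz": 0,"jaw": 0},
])

```text
t: 35.22
tool_pos: [0.4191, 0.2932, 0.0808]
tool_rot: [-3.138, 0.007, -0.012]
contact_force: [-0.7, -0.3, -0.3]
opening: 0.0851
```

```bash
python3 pose.py .4147 .2932 .063
```

```text
t 35.23 pos [0.4191 0.2932 0.0808] shift cm [-0.45  0.01  1.78] turn [-0.004 -0.008 -0.005] open 0.0851 q [ 0.46 -0.06  2.01 -0.    1.18  2.04]
```

>>> send_rows([
  {"tx": -0.45,"ty": 0,"tz": 1,"wx": -0.004,"wy": -0.008,"wz": -0.005,"jaw": 0},
  {"tx": 0,"ty": 0,"tz": 0.6,"wx": 0,"wy": 0,"wz": 0,"jaw": 0},
  {"tx": 0,"ty": 0,"tz": 0.2,"wx": 0,"wy": 0,"wz": 0,"jaw": 0},
])

```text
t: 35.6
tool_pos: [0.4162, 0.294, 0.0645]
tool_rot: [-3.14, -0.0, -0.005]
contact_force: [-0.2, 0.4, 0.1]
opening: 0.0857
```

```bash
python3 pose.py .4147 .2932 .063
```

```text
t 35.6 pos [0.4162 0.294  0.0645] shift cm [-0.15  0.08  0.15] turn [-0.002 -0.003  0.   ] open 0.0857 q [ 0.47 -0.04  2.02  0.    1.16  2.04]
```

>>> send_rows([
  {"tx": 0,"ty": 0.08,"tz": 0.1,"wx": 0,"wy": 0,"wz": 0,"jaw": 0.2},
  {"tx": 0,"ty": 0,"tz": 0.1,"wx": 0,"wy": 0,"wz": 0,"jaw": 0.5},
  {"tx": 0,"ty": 0,"tz": 0,"wx": 0,"wy": 0,"wz": 0,"jaw": 1},
  {"tx": 0,"ty": 0,"tz": 0,"wx": 0,"wy": 0,"wz": 0,"jaw": 1},
])

```text
t: 36.1
tool_pos: [0.4164, 0.2934, 0.0627]
tool_rot: [-3.14, -0.0, -0.006]
contact_force: [-0.3, -0.3, -0.8]
opening: 0.0431
```

>>> send_rows([
  {"tx": 0,"ty": 0,"tz": -2,"wx": 0,"wy": 0,"wz": 0,"jaw": 1},
  {"tx": 0,"ty": 0,"tz": -4,"wx": 0,"wy": 0,"wz": 0,"jaw": 1},
  {"tx": 0,"ty": 0,"tz": -5,"wx": 0,"wy": 0,"wz": 0,"jaw": 1},
  {"tx": 0,"ty": 0,"tz": -4,"wx": 0,"wy": 0,"wz": 0,"jaw": 1},
  {"tx": 0,"ty": 0,"tz": 0,"wx": 0,"wy": 0,"wz": 0,"jaw": 1},
])

```text
t: 36.72
tool_pos: [0.4136, 0.2919, 0.2131]
tool_rot: [3.14, 0.001, -0.005]
contact_force: [0.3, 0.2, -1.6]
opening: 0.0432
```

```bash
python3 pose.py .583 -.0743 .2
```

```text
t 36.73 pos [0.4136 0.2919 0.2131] shift cm [16.93 36.62  1.32] turn [0.002 0.003 0.   ] open 0.0432 q [ 0.47 -0.22  1.91 -0.    1.45  2.04]
```

>>> send_rows([
  {"tx": 1.5,"ty": 3,"tz": 0,"wx": 0,"wy": 0,"wz": 0,"jaw": 1},
  {"tx": 2.5,"ty": 5,"tz": 0,"wx": 0,"wy": 0,"wz": 0,"jaw": 1},
  {"tx": 2.6,"ty": 5.7,"tz": 0,"wx": 0,"wy": 0,"wz": 0,"jaw": 1},
  {"tx": 2.6,"ty": 5.7,"tz": 0,"wx": 0,"wy": 0,"wz": 0,"jaw": 1},
  {"tx": 2.6,"ty": 5.7,"tz": 0,"wx": 0,"wy": 0,"wz": 0,"jaw": 1},
])

```text
t: 37.35
tool_pos: [0.5283, 0.0394, 0.2015]
tool_rot: [3.139, 0.015, -0.026]
contact_force: [0.0, -0.2, -1.6]
opening: 0.0431
```

>>> send_rows([
  {"tx": 2.6,"ty": 5,"tz": 0,"wx": 0,"wy": 0,"wz": 0,"jaw": 1},
  {"tx": 1.5,"ty": 3,"tz": 0,"wx": 0,"wy": 0,"wz": 0,"jaw": 1},
  {"tx": 0,"ty": 1,"tz": 0,"wx": 0,"wy": 0,"wz": 0,"jaw": 1},
  {"tx": 0,"ty": 0,"tz": 0,"wx": 0,"wy": 0,"wz": 0,"jaw": 1},
])

```text
t: 37.85
tool_pos: [0.5669, -0.0562, 0.1901]
tool_rot: [-3.14, -0.005, 0.05]
contact_force: [0.5, -0.6, -1.9]
opening: 0.0432
```

```bash
python3 pose.py .583 -.0743 .063
```

```text
t 37.85 pos [ 0.5669 -0.0562  0.1901] shift cm [ 2.    1.83 12.65] turn [-0.001  0.032  0.003] open 0.0432 q [-0.23 -0.02  1.78 -0.01  1.42  1.34]
```

>>> send_rows([
  {"tx": 1.6,"ty": 1.8,"tz": 1,"wx": 0,"wy": 0.032,"wz": 0.003,"jaw": 1},
  {"tx": 0,"ty": 0,"tz": 2.5,"wx": 0,"wy": 0,"wz": 0,"jaw": 1},
  {"tx": 0,"ty": 0,"tz": 2.5,"wx": 0,"wy": 0,"wz": 0,"jaw": 1},
  {"tx": 0,"ty": 0,"tz": 0,"wx": 0,"wy": 0,"wz": 0,"jaw": 1},
])

```text
t: 38.35
tool_pos: [0.58, -0.0683, 0.1254]
tool_rot: [-3.137, -0.009, 0.005]
contact_force: [-0.1, 0.9, -2.5]
opening: 0.043
```

```bash
python3 pose.py .583 -.0743 .063
```

```text
t 38.35 pos [ 0.58   -0.0683  0.1254] shift cm [0.32 0.63 6.24] turn [-0.005  0.003  0.006] open 0.043 q [-0.25  0.06  1.81  0.    1.28  1.32]
```

>>> send_rows([
  {"tx": 0.3,"ty": 0.6,"tz": 1,"wx": -0.005,"wy": 0,"wz": 0.006,"jaw": 1},
  {"tx": 0,"ty": 0,"tz": 2,"wx": 0,"wy": 0,"wz": 0,"jaw": 1},
  {"tx": 0,"ty": 0,"tz": 1.2,"wx": 0,"wy": 0,"wz": 0,"jaw": 1},
  {"tx": 0,"ty": 0,"tz": 0,"wx": 0,"wy": 0,"wz": 0,"jaw": 1},
])

```text
t: 38.85
tool_pos: [0.5839, -0.0733, 0.0826]
tool_rot: [3.14, 0.002, -0.001]
contact_force: [-1.3, 0.4, -1.0]
opening: 0.0429
```

```bash
python3 pose.py .583 -.0743 .063
```

```text
t 38.85 pos [ 0.5839 -0.0733  0.0826] shift cm [-0.09  0.09  1.96] turn [0.001 0.    0.001] open 0.0429 q [-0.25  0.12  1.82 -0.    1.2   1.32]
```

>>> send_rows([
  {"tx": -0.1,"ty": 0.1,"tz": 1,"wx": 0,"wy": 0,"wz": 0,"jaw": 1},
  {"tx": 0,"ty": 0,"tz": 0.5,"wx": 0,"wy": 0,"wz": 0,"jaw": 1},
  {"tx": -0.1,"ty": 0,"tz": 0.3,"wx": 0,"wy": 0,"wz": 0,"jaw": 1},
  {"tx": 0,"ty": 0,"tz": 0.2,"wx": 0,"wy": 0,"wz": 0,"jaw": 1},
  {"tx": 0,"ty": 0,"tz": 0.15,"wx": 0,"wy": 0,"wz": 0,"jaw": 1},
])

```text
t: 39.48
tool_pos: [0.5829, -0.0748, 0.0627]
tool_rot: [3.14, 0.002, 0.002]
contact_force: [-6.0, 1.5, 10.3]
opening: 0.043
```

>>> send_rows([
  {"tx": 0,"ty": 0,"tz": 0,"wx": 0,"wy": 0,"wz": 0,"jaw": 0.4},
  {"tx": 0,"ty": 0,"tz": 0,"wx": 0,"wy": 0,"wz": 0,"jaw": 0.1},
  {"tx": 0,"ty": 0,"tz": 0,"wx": 0,"wy": 0,"wz": 0,"jaw": 0},
  {"tx": 0,"ty": 0,"tz": -1,"wx": 0,"wy": 0,"wz": 0,"jaw": 0},
  {"tx": 0,"ty": 0,"tz": -3,"wx": 0,"wy": 0,"wz": 0,"jaw": 0},
])

```text
t: 40.1
tool_pos: [0.5823, -0.0746, 0.1027]
tool_rot: [3.141, 0.002, -0.001]
contact_force: [0.3, -0.6, 0.3]
opening: 0.0856
```

>>> send_rows([
  {"tx": 0,"ty": 0,"tz": -5,"wx": 0,"wy": 0,"wz": 0,"jaw": 0},
  {"tx": -1,"ty": -3,"tz": -5,"wx": 0,"wy": 0,"wz": 0,"jaw": 0},
  {"tx": -2,"ty": -6,"tz": 0,"wx": 0,"wy": 0,"wz": 0,"jaw": 0},
  {"tx": 0,"ty": 0,"tz": 0,"wx": 0,"wy": 0,"wz": 0,"jaw": 0},
])

```text
t: 40.6
tool_pos: [0.5538, 0.0171, 0.2126]
tool_rot: [3.14, -0.001, 0.015]
contact_force: [-0.6, -1.2, -0.0]
opening: 0.0854
```

```bash
python3 pose.py .5037 .3015 .2; python3 - <<'E'
from h import *
c=ctrl.camera_info("wrist");im=np.ascontiguousarray(ctrl.get_image("wrist")[:,:,::-1])
cv2.imwrite("pics/w13.png",im)
for P in((.581,-.0744,.094),(.592,.062,.094)):
    p=proj(c,P);b=blob(white(im),p,40);print(p,b,ray(c,*b[0],.094) if b else 0)
E
```

```text
t 40.6 pos [0.5538 0.0171 0.2126] shift cm [ -5.04 -28.44   1.17] turn [ 0.001 -0.009 -0.001] open 0.0854 q [-0.1  -0.1   1.82 -0.    1.42  1.47]
[457.72887619 188.52706079] (array([460.52264808, 188.90360046]), np.int32(861)) [ 0.5807647  -0.07615086  0.094     ]
[235.89984125 170.68656721] (array([236.00632244, 169.33930453]), np.int32(949)) [0.59281954 0.06189236 0.094     ]
```

View pics/w13.png

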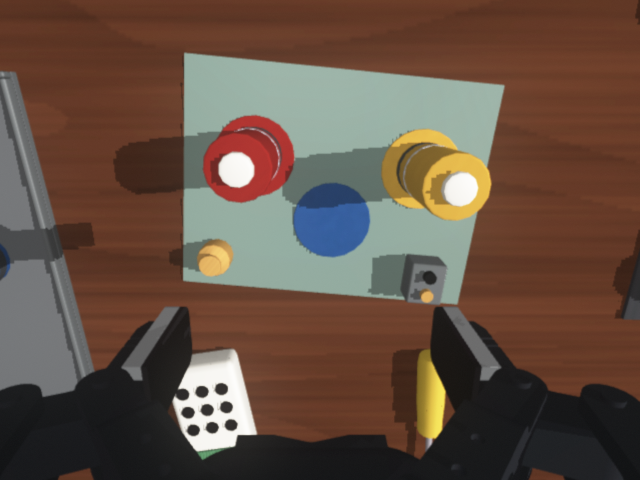

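Red (236,170) and yellow (460,189) stand on their discs, about 2 mm off centre. Blue is next.

>>> send_rows([
  {"tx": -1,"ty": -5,"tz": 0,"wx": 0,"wy": 0,"wz": 0,"jaw": 0},
  {"tx": -1,"ty": -6,"tz": 0,"wx": 0,"wy": 0,"wz": 0,"jaw": 0},
  {"tx": -1,"ty": -6,"tz": 0,"wx": 0,"wy": 0,"wz": 0,"jaw": 0},
  {"tx": -1,"ty": -6,"tz": 0,"wx": 0,"wy": 0,"wz": 0,"jaw": 0},
  {"tx": -0.5,"ty": -4,"tz": 0,"wx": 0,"wy": 0,"wz": 0,"jaw": 0},
])

```text
t: 41.28
tool_pos: [0.5149, 0.2855, 0.2126]
tool_rot: [3.136, -0.024, 0.023]
contact_force: [0.4, -0.6, -0.4]
opening: 0.0854
```

```bash
python3 pose.py .5045 .3015 .15
```

```text
t 41.27 pos [0.5149 0.2855 0.2126] shift cm [-1.16 -1.62  6.23] turn [ 0.005 -0.015 -0.015] open 0.0854 q [ 0.38 -0.02  1.74 -0.01  1.41  1.97]
```

>>> send_rows([
  {"tx": -1.1,"ty": -1.5,"tz": 2,"wx": 0.005,"wy": -0.015,"wz": -0.015,"jaw": 0},
  {"tx": 0,"ty": 0,"tz": 3,"wx": 0,"wy": 0,"wz": 0,"jaw": 0},
  {"tx": 0,"ty": 0,"tz": 1,"wx": 0,"wy": 0,"wz": 0,"jaw": 0},
  {"tx": 0,"ty": 0,"tz": 0,"wx": 0,"wy": 0,"wz": 0,"jaw": 0},
])

```text
t: 41.78
tool_pos: [0.5043, 0.299, 0.1474]
tool_rot: [3.139, 0.001, -0.007]
contact_force: [-0.7, 0.4, -1.0]
opening: 0.0857
```

```bash
python3 pose.py .5045 .3015 .064; python3 - <<'E'
from h import *
c=ctrl.camera_info("wrist");im=np.ascontiguousarray(ctrl.get_image("wrist")[:,:,::-1])
p=proj(c,(.5037,.3015,.094));b=blob(white(im),p,50);print(p,b,ray(c,*b[0],.094) if b else 0)
E
```

```text
t 41.77 pos [0.5043 0.299  0.1474] shift cm [ 0.06 -0.28  8.33] turn [0.003 0.005 0.001] open 0.0857 q [ 0.41  0.04  1.79 -0.    1.32  1.98]
[303.96689243 268.54477733] (array([305.47433265, 270.07597536]), np.int32(1461)) [0.50289854 0.30077092 0.094     ]
```

>>> send_rows([
  {"tx": -0.1,"ty": -0.2,"tz": 3,"wx": 0.003,"wy": 0.005,"wz": 0,"jaw": 0},
  {"tx": 0,"ty": 0,"tz": 2.5,"wx": 0,"wy": 0,"wz": 0,"jaw": 0},
  {"tx": 0,"ty": 0,"tz": 1.2,"wx": 0,"wy": 0,"wz": 0,"jaw": 0},
  {"tx": 0,"ty": 0,"tz": 0,"wx": 0,"wy": 0,"wz": 0,"jaw": 0},
])

```text
t: 42.32
tool_pos: [0.508, 0.3003, 0.0848]
tool_rot: [-3.138, 0.004, -0.015]
contact_force: [0.1, 0.4, 0.6]
opening: 0.0855
```

```bash
python3 pose.py .504 .3011 .064
```

```text
t 42.33 pos [0.508  0.3003 0.0848] shift cm [-0.42 -0.07  2.08] turn [-0.004 -0.01  -0.003] open 0.0855 q [ 0.41  0.11  1.83 -0.    1.19  1.98]
```

>>> send_rows([
  {"tx": -0.4,"ty": -0.07,"tz": 1,"wx": -0.004,"wy": -0.01,"wz": -0.003,"jaw": 0},
  {"tx": 0,"ty": 0,"tz": 0.7,"wx": 0,"wy": 0,"wz": 0,"jaw": 0},
  {"tx": 0,"ty": 0,"tz": 0.3,"wx": 0,"wy": 0,"wz": 0,"jaw": 0},
])

```text
t: 42.7
tool_pos: [0.5058, 0.3018, 0.0667]
tool_rot: [-3.14, -0.001, -0.006]
contact_force: [1.2, -0.3, -0.2]
opening: 0.0851
```

```bash
python3 pose.py .504 .3011 .064
```

```text
t 42.7 pos [0.5058 0.3018 0.0667] shift cm [-0.18  0.07  0.27] turn [-0.001 -0.004  0.   ] open 0.0851 q [ 0.41  0.14  1.83 -0.    1.17  1.98]
```

>>> send_rows([
  {"tx": -0.1,"ty": 0.07,"tz": 0.3,"wx": 0,"wy": 0,"wz": 0,"jaw": 0.2},
  {"tx": 0,"ty": 0,"tz": 0.1,"wx": 0,"wy": 0,"wz": 0,"jaw": 0.5},
  {"tx": 0,"ty": 0,"tz": 0,"wx": 0,"wy": 0,"wz": 0,"jaw": 1},
  {"tx": 0,"ty": 0,"tz": 0,"wx": 0,"wy": 0,"wz": 0,"jaw": 1},
])

```text
t: 43.2
tool_pos: [0.5049, 0.3012, 0.0626]
tool_rot: [-3.14, -0.001, -0.006]
contact_force: [0.2, 0.4, -1.0]
opening: 0.0433
```

>>> send_rows([
  {"tx": 0,"ty": 0,"tz": -2,"wx": 0,"wy": 0,"wz": 0,"jaw": 1},
  {"tx": 0,"ty": 0,"tz": -4,"wx": 0,"wy": 0,"wz": 0,"jaw": 1},
  {"tx": 0,"ty": 0,"tz": -5,"wx": 0,"wy": 0,"wz": 0,"jaw": 1},
  {"tx": 0,"ty": 0,"tz": -4,"wx": 0,"wy": 0,"wz": 0,"jaw": 1},
  {"tx": 0,"ty": 0,"tz": 0,"wx": 0,"wy": 0,"wz": 0,"jaw": 1},
])

```text
t: 43.82
tool_pos: [0.5035, 0.3006, 0.2204]
tool_rot: [-3.14, -0.001, -0.006]
contact_force: [0.4, 0.4, -1.3]
opening: 0.043
```

```bash
python3 pose.py .539 -.0013 .2
```

```text
t 43.83 pos [0.5035 0.3006 0.2204] shift cm [ 3.52 30.2   2.01] turn [-0.001 -0.004  0.001] open 0.043 q [ 0.41 -0.03  1.73 -0.    1.43  1.98]
```

>>> send_rows([
  {"tx": 0.4,"ty": 4,"tz": 0,"wx": 0,"wy": 0,"wz": 0,"jaw": 1},
  {"tx": 0.6,"ty": 5.5,"tz": 0,"wx": 0,"wy": 0,"wz": 0,"jaw": 1},
  {"tx": 0.6,"ty": 5.5,"tz": 0,"wx": 0,"wy": 0,"wz": 0,"jaw": 1},
  {"tx": 0.6,"ty": 5.5,"tz": 0,"wx": 0,"wy": 0,"wz": 0,"jaw": 1},
  {"tx": 0.6,"ty": 5,"tz": 0,"wx": 0,"wy": 0,"wz": 0,"jaw": 1},
])

```text
t: 44.45
tool_pos: [0.5285, 0.0414, 0.2137]
tool_rot: [-3.141, -0.013, 0.007]
contact_force: [1.2, -0.5, -2.7]
opening: 0.0431
```

>>> send_rows([
  {"tx": 0.5,"ty": 3,"tz": 0,"wx": 0,"wy": 0,"wz": 0,"jaw": 1},
  {"tx": 0,"ty": 0.7,"tz": 0,"wx": 0,"wy": 0,"wz": 0,"jaw": 1},
  {"tx": 0,"ty": 0,"tz": 0,"wx": 0,"wy": 0,"wz": 0,"jaw": 1},
])

```text
t: 44.82
tool_pos: [0.5311, 0.0009, 0.2088]
tool_rot: [-3.139, -0.004, 0.02]
contact_force: [0.1, 0.6, -1.8]
opening: 0.0431
```

```bash
python3 pose.py .539 -.0013 .064
```

```text
t 44.83 pos [0.5311 0.0009 0.2088] shift cm [ 0.97  0.26 14.47] turn [-0.002  0.012  0.003] open 0.0431 q [-0.14 -0.14  1.86  0.    1.44  1.43]
```

Next I'll align above the disc, then lower it.

>>> send_rows([
  {"tx": 0.8,"ty": 0.2,"tz": 2,"wx": 0,"wy": 0.012,"wz": 0.003,"jaw": 1},
  {"tx": 0,"ty": 0,"tz": 2.5,"wx": 0,"wy": 0,"wz": 0,"jaw": 1},
  {"tx": 0,"ty": 0,"tz": 2,"wx": 0,"wy": 0,"wz": 0,"jaw": 1},
  {"tx": 0,"ty": 0,"tz": 0,"wx": 0,"wy": 0,"wz": 0,"jaw": 1},
])

```text
t: 45.32
tool_pos: [0.5377, 0.0046, 0.1407]
tool_rot: [-3.137, -0.009, 0.004]
contact_force: [0.2, -0.3, -2.8]
opening: 0.0429
```

```bash
python3 pose.py .539 -.0013 .064
```

```text
t 45.33 pos [0.5377 0.0046 0.1407] shift cm [0.15 0.63 7.67] turn [-0.005  0.002  0.006] open 0.0429 q [-0.13 -0.07  1.91  0.    1.3   1.43]
```

>>> send_rows([
  {"tx": 0.15,"ty": 0.6,"tz": 1,"wx": -0.005,"wy": 0,"wz": 0.006,"jaw": 1},
  {"tx": 0,"ty": 0,"tz": 2,"wx": 0,"wy": 0,"wz": 0,"jaw": 1},
  {"tx": 0,"ty": 0,"tz": 2,"wx": 0,"wy": 0,"wz": 0,"jaw": 1},
  {"tx": 0,"ty": 0,"tz": 0.7,"wx": 0,"wy": 0,"wz": 0,"jaw": 1},
  {"tx": 0,"ty": 0,"tz": 0,"wx": 0,"wy": 0,"wz": 0,"jaw": 1},
])

```text
t: 45.95
tool_pos: [0.5421, -0.0006, 0.0855]
tool_rot: [3.14, 0.003, 0.007]
contact_force: [-0.0, -0.1, -2.3]
opening: 0.0435
```

```bash
python3 pose.py .539 -.0013 .064
```

```text
t 45.95 pos [ 0.5421 -0.0006  0.0855] shift cm [-0.32  0.06  2.15] turn [ 0.002 -0.005  0.002] open 0.0435 q [-0.14  0.    1.94 -0.    1.19  1.43]
```

>>> send_rows([
  {"tx": -0.3,"ty": 0.05,"tz": 1,"wx": 0,"wy": -0.005,"wz": 0.002,"jaw": 1},
  {"tx": 0,"ty": 0,"tz": 0.6,"wx": 0,"wy": 0,"wz": 0,"jaw": 1},
  {"tx": -0.1,"ty": 0,"tz": 0.4,"wx": 0,"wy": 0,"wz": 0,"jaw": 1},
  {"tx": 0,"ty": 0,"tz": 0.3,"wx": 0,"wy": 0,"wz": 0,"jaw": 1},
  {"tx": 0,"ty": 0,"tz": 0.15,"wx": 0,"wy": 0,"wz": 0,"jaw": 1},
])

```text
t: 46.58
tool_pos: [0.5397, -0.0014, 0.0625]
tool_rot: [3.139, -0.0, 0.005]
contact_force: [-4.3, 1.1, 8.4]
opening: 0.0434
```

>>> send_rows([
  {"tx": 0,"ty": 0,"tz": 0,"wx": 0,"wy": 0,"wz": 0,"jaw": 0.4},
  {"tx": 0,"ty": 0,"tz": 0,"wx": 0,"wy": 0,"wz": 0,"jaw": 0.1},
  {"tx": 0,"ty": 0,"tz": 0,"wx": 0,"wy": 0,"wz": 0,"jaw": 0},
  {"tx": 0,"ty": 0,"tz": -1,"wx": 0,"wy": 0,"wz": 0,"jaw": 0},
  {"tx": 0,"ty": 0,"tz": -3,"wx": 0,"wy": 0,"wz": 0,"jaw": 0},
])

```text
t: 47.2
tool_pos: [0.5389, -0.0013, 0.1027]
tool_rot: [3.139, -0.0, 0.001]
contact_force: [-0.3, 0.1, 0.1]
opening: 0.0855
```

>>> send_rows([
  {"tx": 0,"ty": 0,"tz": -5,"wx": 0,"wy": 0,"wz": 0,"jaw": 0},
  {"tx": -2,"ty": 0,"tz": -5,"wx": 0,"wy": 0,"wz": 0,"jaw": 0},
  {"tx": -4,"ty": 0,"tz": -3,"wx": 0,"wy": 0,"wz": 0,"jaw": 0},
  {"tx": 0,"ty": 0,"tz": 0,"wx": 0,"wy": 0,"wz": 0,"jaw": 0},
  {"tx": 0,"ty": 0,"tz": 0,"wx": 0,"wy": 0,"wz": 0,"jaw": 0},
])

```text
t: 47.82
tool_pos: [0.4792, -0.0013, 0.2437]
tool_rot: [3.138, -0.0, 0.018]
contact_force: [0.4, 0.4, -0.7]
opening: 0.0856
```

```bash
python3 pose.py .49 0 .2; python3 - <<'E'
from h import *
c=ctrl.camera_info("wrist");im=np.ascontiguousarray(ctrl.get_image("wrist")[:,:,::-1])
cv2.imwrite("pics/w14.png",im)
for P in((.581,-.0744,.094),(.592,.062,.094),(.5376,-.0013,.094)):
    p=proj(c,P);b=blob(white(im),p,40);print(b,ray(c,*b[0],.094) if b else 0)
s=ctrl.get_image("scene")[:,:,::-1];cv2.imwrite("pics/s14.png",s)
t=np.ascontiguousarray(ctrl.get_image("top")[:,:,::-1]);c=ctrl.camera_info("top");b=blob(white(t),proj(c,(.49,-.328,.046)),15);print(b,ray(c,*b[0],.046))
E
```

```text
t 47.83 pos [ 0.4792 -0.0013  0.2437] shift cm [ 1.03 -0.15  4.38] turn [ 0.004 -0.012 -0.   ] open 0.0856 q [-0.16 -0.32  1.95 -0.    1.5   1.41]
(array([425.5731982 ,  63.91666667]), np.int32(888)) [ 0.58133529 -0.07572175  0.094     ]
(array([208.41955193,  43.44501018]), np.int32(982)) [0.59315708 0.06198861 0.094     ]
(array([310.272838  , 133.00974421]), np.int32(821)) [ 0.53835943 -0.00210571  0.094     ]
(array([493.3575419 , 291.40782123]), np.int32(179)) [ 0.49056511 -0.32751315  0.046     ]
```

View pics/w14.png

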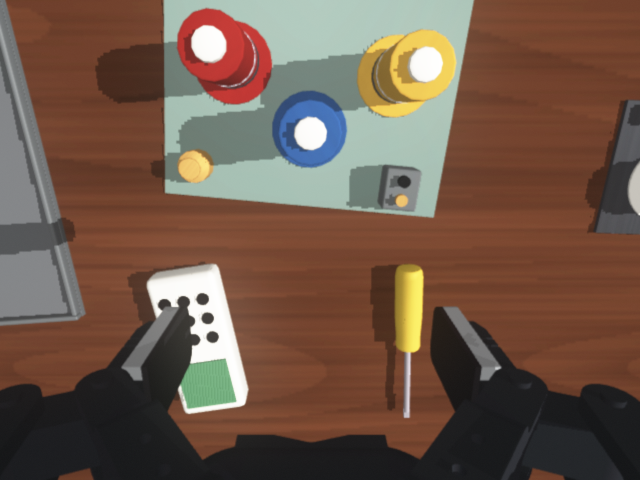

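View pics/s14.png

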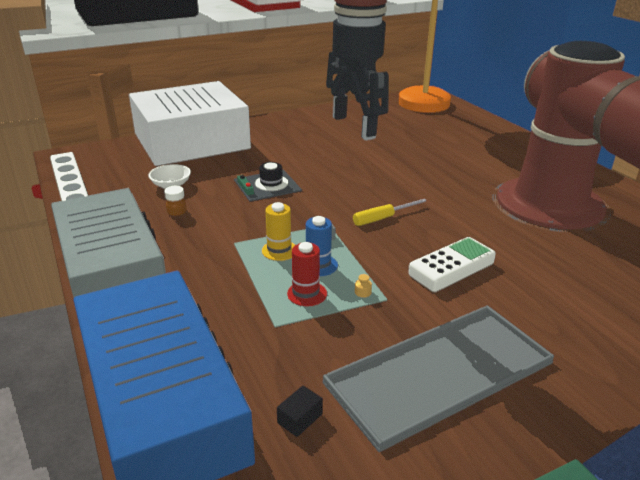

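All lamps stand upright on their own discs (scene view: red (306,270), blue (318,242), yellow (278,230)), the sensor is on the plate at (270,178), and the weight at (364,287) hasn't moved. The arm is clear, so I'll hand in.

```bash
python3 -c "
from station import ctrl
print(ctrl.finish_job())"
```

```text
the job is handed in; nothing more can be done
None
```

The job is done and handed in at about 48 s of the 147 s allowed. It reports no verdict, so what follows is from my own pictures and measurements.

I moved the red, blue and yellow lamps upright into the tray, then set the sensor on the white disc. Only then did I put each lamp back on the disc of its own colour.

| Item | Measured offset from disc centre (limit 13 mm) |
|---|---|
| Sensor | about 1 mm |
| Red lamp | about 2 mm |
| Blue lamp | about 1 mm |
| Yellow lamp | about 1–2 mm |

In the last pictures everything stood upright, the brass weight showed no movement and the gripper was well clear of everything.

**Checks that disagreed:**
- **Red lamp in the tray:** on the first trip it ended up about 8 mm from where the tool reading placed it. I had gripped it off centre and a little too high, about 77 mm above its underside instead of 62 to 70 mm. I never found the exact cause. It was still well inside the tray, and I re-measured it before picking it up again.
- **Scene camera:** its lamp positions differed from the top camera's by up to 6 mm in y. I relied on the top and wrist cameras, which agreed with each other to about 2 mm.

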